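Load the film tray, tag it with the clip and slide it into the desk organiser

TASK

Put every exposed film roll (the cans with red lids) into the compartments of the wooden tray, and move the red bulldog clip from the memo stand onto the top edge of the tray's front board, so that its jaws hold the board. Then slide the loaded tray straight into the bay of the desk organiser until it is fully home against the back. Leave the grey-lidded fresh rolls and the wooden figure where they stand.

Things in the scene. Friction and masses are not known exactly. Their poses are not given: they have to be found in the camera images.
- film1: film can (black cylinder, 31 mm diameter, 51 mm tall, about 35 g, standing upright on the desk at the start) with a red lid = an exposed roll. Origin: centre of its underside, z axis along the can towards the lid. Between 4 and 6 exposed rolls are present in a run; the absent ones have no pose.
- film2: film can (black cylinder, 31 mm diameter, 51 mm tall, about 35 g, standing upright on the desk at the start) with a red lid = an exposed roll. Origin: centre of its underside, z axis along the can towards the lid. Between 4 and 6 exposed rolls are present in a run; the absent ones have no pose.
- film3: film can (black cylinder, 31 mm diameter, 51 mm tall, about 35 g, standing upright on the desk at the start) with a red lid = an exposed roll. Origin: centre of its underside, z axis along the can towards the lid. Between 4 and 6 exposed rolls are present in a run; the absent ones have no pose.
- film4: film can (black cylinder, 31 mm diameter, 51 mm tall, about 35 g, standing upright on the desk at the start) with a red lid = an exposed roll. Origin: centre of its underside, z axis along the can towards the lid. Between 4 and 6 exposed rolls are present in a run; the absent ones have no pose.
- film5: film can (black cylinder, 31 mm diameter, 51 mm tall, about 35 g, standing upright on the desk at the start) with a red lid = an exposed roll. Origin: centre of its underside, z axis along the can towards the lid. Between 4 and 6 exposed rolls are present in a run; the absent ones have no pose.
- film6: film can (black cylinder, 31 mm diameter, 51 mm tall, about 35 g, standing upright on the desk at the start) with a red lid = an exposed roll. Origin: centre of its underside, z axis along the can towards the lid. Between 4 and 6 exposed rolls are present in a run; the absent ones have no pose.
- fresh1: film can (black cylinder, 31 mm diameter, 51 mm tall, about 35 g, standing upright on the desk at the start) with a grey lid = a fresh roll. Origin: centre of its underside, z axis along the can towards the lid. To be left alone.
- fresh2: film can (black cylinder, 31 mm diameter, 51 mm tall, about 35 g, standing upright on the desk at the start) with a grey lid = a fresh roll. Origin: centre of its underside, z axis along the can towards the lid. To be left alone.
- figure: small wooden artist's figure, 89 mm tall on a round foot of 38 mm diameter, loose on the desk, to be left alone. Origin: centre of its underside.
- tray: loose open wooden tray on the desk, about 0.28 kg (varies), 170 mm deep (x) by 220 mm wide (y) without its pull. Origin: centre of its underside. Its +x end is the back, which enters the organiser first; its front, with a taller board and a brass bar pull, is at -x. Side and back walls are 5 mm thick, their tops 22 mm above the desk.
- tray_floor (a point): on the tray's floor (4 mm thick), above the tray's origin. Six compartments, each 78 mm (x) by 68 mm (y), centres at tray x = -40 and +40.5 mm, y = -71, 0 and +71 mm, parted by dividers 3 mm thick whose tops are 17 mm above the desk.
- tray_board (a point): middle of the top edge of the tray's front board, at tray x = -82 mm, z = 46 mm. The board is 6 mm thick (x), 220 mm wide (y).
- tray_pull (a point): middle of the tray's bar pull, at tray x = -127 mm: bar of 10 mm diameter, 72 mm long along the tray's y, 27 mm above the desk, with a stem of 8 mm diameter to the board at each end; 37 mm of free space between bar and board, 68 mm wide between the stems.
- organiser: fixed desk organiser of black steel, oak shelf on top (shelf 74 to 84 mm high, from x = -50 mm to the back; books and a small pot on it up to 145 mm). Origin: centre of its underside. Its tray bay stands on the bare desk and opens to its own -x. Cheeks 44 mm tall from x = -75 mm, inner faces at y = -113 and +113 mm: 3 mm play each side of the tray.
- bay_mouth (a point): middle of the bay's mouth on the desk, at organiser x = -100 mm: here flared lead-in plates start, 247 mm apart, narrowing to the 226 mm of the cheeks at x = -75 mm. From x = -60 mm on, runner ribs (underside at 27 mm) reach 5 mm in over the tray's side walls.
- bay_home (a point): where the tray's origin is when the tray is fully home against the back stop: organiser x = -15 mm, y = 0, the tray's x axis along the organiser's x axis. The stop's face is at organiser x = +70 mm. Home, the tray's front board stands 25 mm in front of the cheeks.
- memo_stand: fixed desk memo stand: dark wooden foot 70 mm (x) by 150 mm (y) by 14 mm with an upright cork panel 6 mm thick (x), 140 mm wide (y), top edge at 90 mm. Origin: centre of the foot's underside. The red clip is parked on the panel's top edge.
- clip: red bulldog clip, about 60 g, 46 mm wide (y), 73 mm tall, parked jaws-down on the memo stand's panel, lips 20 mm below its edge. Origin: midway between the two jaw lips at their lower end; z up, y along the hinge, x across the jaws; same either way round. Hinge at z = 30 mm; a board enters at most 25 mm. The pose is one half's: it tips by up to 0.25 rad while the wings are squeezed.
- clip_wings (a point): midway between the clip's two curled wing ends, 69 mm above the lips: each end is a horizontal 8 mm rod, 40 mm long along y; 50 mm over both in x. Squeezed to 28 mm over both (6 N at first, 10 N at the end, where the hinge meets a stop) the jaws open to 20 mm, both halves turning equally, with the lips then 73 mm below the ends; let go, they snap shut.
- clip_jaw (a joint): jaw angle of the clip in rad: 0 when it grips a board 6 mm thick, -0.1 shut on nothing, +0.5 fully open.
- camera: fixed old folding camera standing on the desk, 130 mm wide (y), about 80 mm deep, 92 mm tall, a bystander. Origin: underside.
Not all that is in view belongs to the job. What is shaped like the film5 but blue or green is not meant.

How it is judged:
On the way, in this order (a step that is already met when the one before it is completed fails the run):
1. all exposed rolls lie in the tray and the clip grips its front board (x of film1 in the frame of tray between -0.08 and 0.081 m and y of film1 in the frame of tray between -0.106 and 0.106 m and z of film1 in the frame of tray between -0.005 and 0.03 m and x of film2 in the frame of tray between -0.08 and 0.081 m and y of film2 in the frame of tray between -0.106 and 0.106 m and z of film2 in the frame of tray between -0.005 and 0.03 m and x of film3 in the frame of tray between -0.08 and 0.081 m and y of film3 in the frame of tray between -0.106 and 0.106 m and z of film3 in the frame of tray between -0.005 and 0.03 m and x of film4 in the frame of tray between -0.08 and 0.081 m and y of film4 in the frame of tray between -0.106 and 0.106 m and z of film4 in the frame of tray between -0.005 and 0.03 m and x of film5 in the frame of tray between -0.08 and 0.081 m and y of film5 in the frame of tray between -0.106 and 0.106 m and z of film5 in the frame of tray between -0.005 and 0.03 m and x of film6 in the frame of tray between -0.08 and 0.081 m and y of film6 in the frame of tray between -0.106 and 0.106 m and z of film6 in the frame of tray between -0.005 and 0.03 m and contact force between clip and tray above 3 N and value of joint clip_jaw above -0.05 rad and angle between clip's own z axis and vertical below 0.35 rad and x of clip in the frame of tray between -0.094 and -0.07 m and z of clip in the frame of tray below 0.037 m), for 0.2 s.
2. the loaded and tagged tray is fully home in the organiser's bay (all of step 1 and x of tray in the frame of organiser between -0.022 and -0.005 m and angle between the x axis of tray and the x axis of organiser, either way round below 0.06 rad and angle between tray's own z axis and vertical below 0.05 rad), for 0.2 s.
At the end, for the whole second after the job is handed in: Every red-lidded can is inside the tray's walls, under 30 mm above its underside; clip upright within 0.35 rad, pressing the front board (over 3 N), lips 9 mm or more below its top edge; tray within 7 mm of the back stop, within 0.06 rad of the bay, level; tray and clip at rest (all of step 2 and linear speed of each of tray, clip below 0.02 m/s); the robot touches nothing.
It fails at once if a fresh roll is moved more than 5 cm (distance of fresh1 from where it was at the start of the episode above 0.05 m).
It fails at once if a fresh roll is moved more than 5 cm (distance of fresh2 from where it was at the start of the episode above 0.05 m).
It fails at once if the wooden figure is moved more than 5 cm (distance of figure from where it was at the start of the episode above 0.05 m).
Of film1, film2, film3, film4, film5, film6 only 4 to 6 are there at a start; the rules pass over those that are not, and their reading is None.
At some moment in a run one of film1, film2, film3, film4, film5, film6, tray may be knocked a few centimetres aside while the robot is not near it.
Once in a run the grip may slacken for a moment while it holds something.
It also fails if it takes over 210 s, if anything falls off the work surface, if the arm or the gripper's body presses on something with over 40 N, if the wrist force passes 120 N, or if a joint passes its speed limit or range.

ROBOT

A 6-joint arm with a two-finger parallel gripper is mounted at the origin on the work surface. World frame = base frame: x ahead of the robot, y to its left, z up, the work surface at z = 0. Lengths are in m, angles in rad, forces in N, time in s.
With the tool pointing down it reaches from about 0.225 to 0.725 m from the base axis. Payload 3.1 kg.
Tool frame: the origin (TCP) lies on the centre line of the jaws, within the pads' length; the fingertips stand 19 mm ahead of it and the grasp point (between the pads) is the TCP; z points along the fingers, y is the line along which they close (so a half turn about z gives the same grasp; the last joint's range is limited). The gripper opens to 85 mm and grips with 20 to 120 N. Pads are 22 mm wide; open, the fingers measure 114 mm over their backs; the gripper's body (76 mm by 85 mm) begins 54 mm behind the grasp point. The pads swing forward as they close: fully open they stand 13 mm farther back than shut.
Start: joints at [-1.37, 0.048, 0.099, 1.622, 0, 1.443], TCP at [0.17, -0.497, 0.25] pointing down, gripper open.
Joint ranges: [-2.91, 2.91], [-0.99, 1.94], [-1.21, 1.42], [-2.12, 2.29], [-1.49, 1.47], [-3.14, 3.14]. Speed limits (rad/s): [2.79, 2.79, 3.14, 3.14, 3.14, 3.14].

INTERFACE

Orientations are given as a 3x3 rotation matrix whose columns are the frame's x, y, z axes.
In Python, from plant import ctrl gives the robot as it stands.
- The arm moves only by the tool send_rows, never from a script. Its argument "steps" is a list of rows, each a list of 3 entries, a list of its own where there are three numbers: the closure, from -1 (fully open) to 1 (shut), then the shift along the tool's x, y, z in m, then the turn, a rotation vector about the tool's x, y, z in degrees. In form: [[jaw, [x, y, z], [ax, ay, az]], ...]. A call has 1 to 10 rows; each row shifts and turns the commanded pose from where the row before left it, along the tool's axes as they then stand; what a row does not reach is not made up. A row lasts 1/12 s, in which the tool goes at most 41.7 mm and 7.16 degrees, less where a joint would pass 70% of its speed; a pose out of reach is approached as far as the arm can. A call with a gripper value outside its range is refused whole. The fingers move at their own pace and stop on an object; "grip_force" is the grip in N (left out, the last holds). Time passes only in rows, so rows that do not move let the fingers close. It gives the time, the measured TCP pose, the force, the opening and the grip force at its end, in the units of the state.
- ctrl.get_state(): the state, without advancing time (a new reading comes with each control period).
- ctrl.grab_frame(name): name is "side" or "top"; returns (picture, depth): 420x560x3 uint8, blue, green, red; 420x560 float32, m along the optical axis (not along the pixel's ray), 0 where there is no reading.
- ctrl.camera_model(name): a dict with "fovy" (degrees; the focal length in pixels is half the picture's height over the tangent of half this angle, whatever the lens; pixels are square), "cx", "cy" (the principal point, pixels), "R" (3x3) and "t" (3): a world point X has camera coordinates R X + t. Camera axes: x right, y down, z forward; pixel columns grow to the right and rows downward; lengths in m; the calibration is good to about 2 mm. A picture is of the moment at which its call begins. camera_model takes no time and is no camera call.
- ctrl.hand_in(): hands the job in; it is judged then, once.
The state is a dict: "clock": time; "joint_positions": joint angles; "joint_vel": joint speeds; "joint_torque": joint torques, N m; "tool_pos": TCP position; "orientation": TCP orientation; "force": force on the tool from outside, world axes, zero at the start; "wrist_torque": the same for the moment, N m; "grip_width": finger opening in m; "grasp_force": force on a finger pad.
Only numpy, scipy, OpenCV 4.12 (cv2) and the standard library are available. Lean on these libraries where they do the work, as an engineer would, in place of code of your own. Each camera call takes 0.05 s, during which the arm holds its last target. There are 200 camera calls.

## Working session

There is one attempt and no reset: what is moved stays moved. The work goes in short steps, Python scripts to look and compute and a tool call to move; the robot and the scene stay as the last step left them, time stands still between calls to the robot, and variables do not carry over. Pictures are saved under pics/ and viewed, at most 14 in all, crops included, and the job is handed in when it is done.

Besides the shell and the picture viewer there is one more tool, called after ">>>" in YAML: its name, and indented under it one key for each argument. send_rows: Moves the arm, as the interface text tells. Its arguments: {"type":"object","properties":{"steps":{"type":"array","items":{"type":"array"}},"grip_force":{"type":"number"}},"required":["steps"]}

```bash
ls; mkdir -p pics; cat > h.py <<'E'
import numpy as np,cv2,sys
from plant import ctrl
def K(n):
    m=ctrl.camera_model(n); f=210/np.tan(np.radians(m["fovy"])/2)
    return f,m["cx"],m["cy"],np.array(m["R"]),np.array(m["t"])
def ray(n,u,v,z):
    f,cx,cy,R,t=K(n); d=R.T@np.array([(u-cx)/f,(v-cy)/f,1]); c=-R.T@t
    return c+d*(z-c[2])/d[2]
def proj(n,X):
    f,cx,cy,R,t=K(n); c=R@np.array(X)+t; return f*c[0]/c[2]+cx,f*c[1]/c[2]+cy
def cloud(n,dep):
    f,cx,cy,R,t=K(n); v,u=np.mgrid[:420,:560]
    P=np.stack([(u-cx)/f*dep,(v-cy)/f*dep,dep],-1); return (P-t)@R
E
python3 - <<'E'
from h import *
np.set_printoptions(precision=3,suppress=True)
for n in("top","side"):
    p,d=ctrl.grab_frame(n); cv2.imwrite(f"pics/{n}0.png",p); np.save(f"{n}0.npy",d)
    m=ctrl.camera_model(n); print(n,m["fovy"],-np.array(m["R"]).T@np.array(m["t"]),m["R"],(d==0).mean(),[k for k in m])
print(ctrl.get_state())
E
```

```text
pics
top 48.735570686499926 [0.424 0.065 1.459] [[ 0.02  -1.     0.008]
 [-0.991 -0.021 -0.129]
 [ 0.129 -0.005 -0.992]] 0.004107142857142857 ['fovy', 'cx', 'cy', 'R', 't']
side 43.33282511648372 [ 0.196 -0.71   0.984] [[ 0.903 -0.429  0.015]
 [-0.301 -0.657 -0.691]
 [ 0.306  0.62  -0.723]] 0.003945578231292517 ['fovy', 'cx', 'cy', 'R', 't']
{'clock': 0.1, 'joint_positions': array([-1.37 ,  0.049,  0.098,  1.622, -0.   ,  1.443]), 'joint_vel': array([ 0.001,  0.001,  0.003, -0.   , -0.   , -0.001]), 'joint_torque': array([  0.002, -33.985,  32.094,   0.016,  -0.   ,   0.   ]), 'tool_pos': array([ 0.169, -0.496,  0.249]), 'orientation': array([[ 0.946,  0.323, -0.   ],
       [ 0.323, -0.946,  0.002],
       [ 0.   , -0.002, -1.   ]]), 'force': array([-0.383,  0.605,  0.378]), 'wrist_torque': array([-0.036, -0.032,  0.   ]), 'grasp_force': 0.0, 'grip_width': 0.08533154299296632}
```

View pics/top0.png

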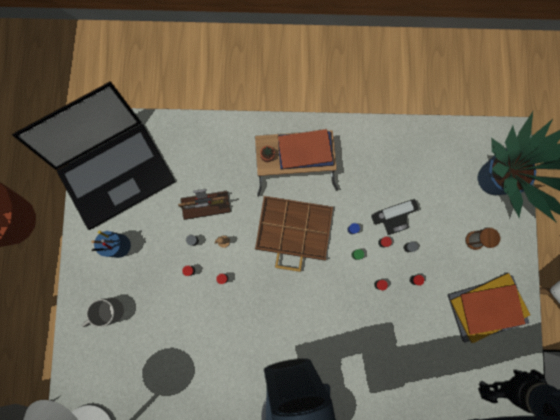

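View pics/side0.png

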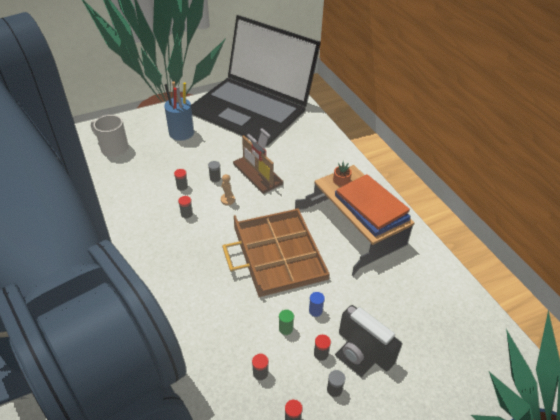

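The top view shows five red lids at about (189,271), (222,279), (386,242), (382,285) and (418,280). The fresh rolls are at (193,240) and (411,246), the figure at (222,240). The tray is centred near (295,228) with its pull at (289,263). The organiser is at (295,155) and the memo stand at (205,203). The side view agrees with this.

```bash
python3 - <<'E'
from h import *
np.set_printoptions(precision=4,suppress=True)
for n in("top","side"):
    p=cv2.imread(f"pics/{n}0.png"); d=np.load(f"{n}0.npy"); P=cloud(n,d)
    h=cv2.cvtColor(p,cv2.COLOR_BGR2HSV)
    m=(((h[...,0]<6)|(h[...,0]>172))&(h[...,1]>165)&(h[...,2]>90)).astype(np.uint8)
    k,l,s,c=cv2.connectedComponentsWithStats(m)
    for i in range(1,k):
        if 12<s[i,4]<600: print(n,"red",c[i],s[i,4],"z51:",ray(n,*c[i],.051)[:2],"depth",np.median(P[l==i],0))
    if n=="top":
        hs=P[...,2]
        print("desk z",np.median(hs[300:330,180:280]))
        # tray
        m=((h[...,0]>3)&(h[...,0]<25)&(h[...,1]>90)).astype(np.uint8)
        m[:190]=0;m[275:]=0;m[:,:245]=0;m[:,345:]=0
        m=cv2.morphologyEx(m,cv2.MORPH_OPEN,np.ones((3,3)))
        k,l,s,c=cv2.connectedComponentsWithStats(m)
        for i in range(1,k):
            if s[i,4]>30: print("brown",s[i],c[i])
a=cv2.resize(cv2.imread("pics/top0.png")[120:280,170:350],None,fx=4.4,fy=3.7*4.4/4.4*0+3.7,interpolation=cv2.INTER_CUBIC)
T=cv2.imread("pics/top0.png"); S=cv2.imread("pics/side0.png")
cv2.imwrite("pics/c1.png",cv2.resize(T[120:280,170:350],None,fx=4,fy=3.75 if 0 else 3.7,interpolation=cv2.INTER_CUBIC)) if 0 else cv2.imwrite("pics/c1.png",cv2.resize(T[120:270,245:345],None,fx=4,fy=4,interpolation=cv2.INTER_CUBIC))
cv2.imwrite("pics/c2.png",cv2.resize(S[115:305,210:425],None,fx=3,fy=3,interpolation=cv2.INTER_CUBIC))
cv2.imwrite("pics/c3.png",cv2.resize(T[180:225,170:250],None,fx=8,fy=8,interpolation=cv2.INTER_CUBIC))
E
```

```text
top red [385.75   241.4844] 64 z51: [ 0.5254 -0.2579] depth [ 0.5254 -0.2578  0.0509]
top red [187.5522 270.403 ] 67 z51: [0.4258 0.34  ] depth [0.4268 0.3392 0.0517]
top red [221.7143 278.5079] 63 z51: [0.4038 0.2364] depth [0.4026 0.2356 0.0519]
top red [418.1892 279.6216] 74 z51: [ 0.4125 -0.3548] depth [ 0.4116 -0.355   0.0518]
top red [381.5072 284.5652] 69 z51: [ 0.3955 -0.244 ] depth [ 0.397  -0.2427  0.0514]
desk z 5.03927526288664e-05
brown [ 256  197   77   63 3726] [294.0641 227.8567]
side red [179.7447 172.5319] 47 z51: [0.4249 0.3419] depth [0.4249 0.3404 0.0514]
side red [184.0962 199.9808] 52 z51: [0.4024 0.2386] depth [0.402  0.2381 0.0517]
side red [322.4296 341.4155] 142 z51: [ 0.5245 -0.2591] depth [ 0.5245 -0.2589  0.0512]
side red [259.7357 360.9214] 140 z51: [ 0.3937 -0.2454] depth [ 0.3934 -0.2454  0.0514]
side red [293.0576 407.9424] 191 z51: [ 0.4104 -0.3563] depth [ 0.41   -0.356   0.0514]
```

View pics/c1.png

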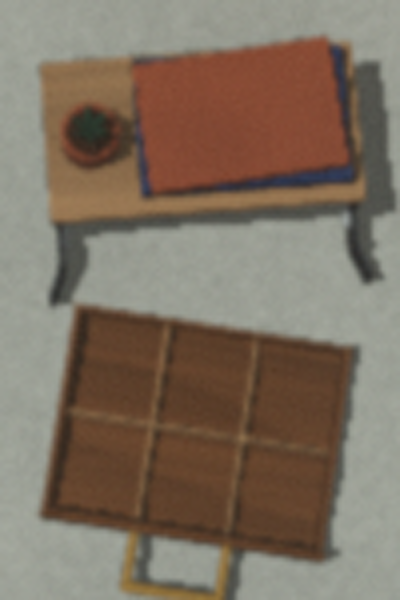

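View pics/c2.png

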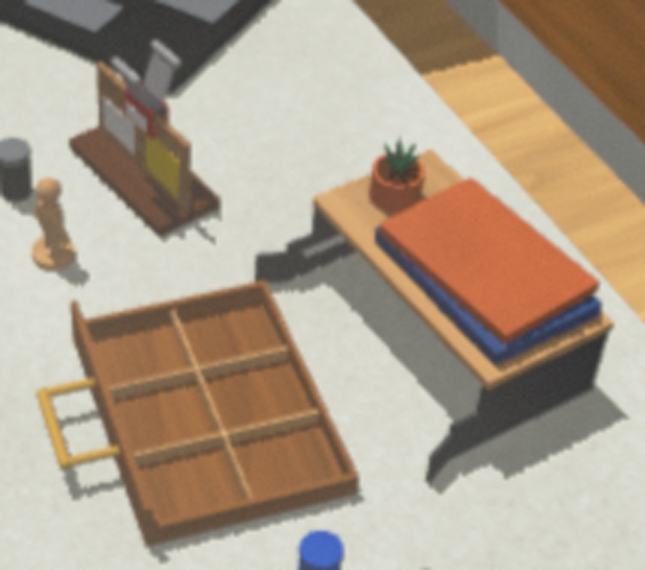

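View pics/c3.png

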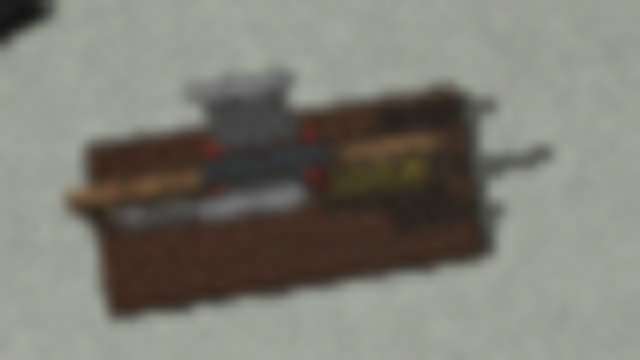

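```bash
python3 - <<'E'
from h import *
np.set_printoptions(precision=4,suppress=True)
d=np.load("top0.npy");P=cloud("top",d)
def rect(x0,x1,y0,y1,z0,z1,src=P):
    q=src.reshape(-1,3); q=q[(q[:,0]>x0)&(q[:,0]<x1)&(q[:,1]>y0)&(q[:,1]<y1)&(q[:,2]>z0)&(q[:,2]<z1)]
    r=cv2.minAreaRect(q[:,:2].astype(np.float32)*1000); return len(q),r,cv2.boxPoints(r)
for nm,a in dict(tray=(.43,.66,-.12,.15,.012,.06),pull=(.38,.46,-.03,.1,.015,.04),shelf=(.65,.9,-.15,.15,.07,.16),cheeks=(.6,.75,-.16,.16,.03,.06),foot=(.55,.7,.2,.4,.008,.02)
   ,panel=(.55,.72,.2,.4,.06,.093),wings=(.55,.72,.2,.4,.125,.15),fig=(.48,.55,.2,.26,.02,.1),fr1=(.48,.55,.28,.36,.045,.06),fr2=(.48,.55,-.36,-.3,.045,.06),cam=(.55,.68,-.4,-.2,.02,.1),blue=(.5,.6,-.19,-.14,.04,.06)).items():
    try: n,r,b=rect(*a); print(nm,n,np.array(r[0]),np.array(r[1]),round(r[2],2),b.round(0).tolist())
    except Exception as e: print(nm,e)
ds=cloud("side",np.load("side0.npy"))
for z in((.125,.15),(.135,.15)):
    for s in(P,ds):
        n,r,b=rect(.55,.72,.2,.4,*z,src=s); print("wings",z,n,r,b.round().tolist())
q=ds.reshape(-1,3);q=q[(q[:,0]>.55)&(q[:,0]<.72)&(q[:,1]>.2)&(q[:,1]<.36)&(q[:,2]>.1)]
print(q[::3])
for nm,u,v,z in(("BL",264.5,196.75,.022),("BR",334,206.75,.022),("FL",255.5,249,.046),("FR",325.5,259.5,.046),("wing+",200.6,190.6,.139),("wing-",201.9,205.6,.139),
 ("shL",245+42/4,120+63/4,.084),("shFL",245+52/4,120+219/4,.084),("shFR",245+364/4,120+198/4,.084),("flL",245+58/4,120+303/4,.044),("flR",245+375/4,120+280/4,.044)): print(nm,ray("top",u,v,z))
E
```

```text
tray 820 [543.3242  25.4339] [219.9457 217.419 ] 82.07 [[420.0, -68.0], [636.0, -98.0], [666.0, 119.0], [451.0, 149.0]]
pull 110 [445.4322  37.9754] [79.7888 27.7214] 88.87 [[431.0, -2.0], [459.0, -2.0], [460.0, 78.0], [432.0, 78.0]]
shelf 3194 [790.0842  24.0703] [127.1969 240.8368] 5.3 [[716.0, 138.0], [738.0, -102.0], [865.0, -90.0], [842.0, 150.0]]
cheeks 76 [707.7497  16.9284] [ 59.3433 250.0697] 5.49 [[666.0, 139.0], [690.0, -110.0], [749.0, -105.0], [725.0, 144.0]]
foot 667 [617.5016 308.3359] [123.9886 177.1638] 1.34 [[553.0, 395.0], [558.0, 218.0], [682.0, 221.0], [677.0, 398.0]]
panel 127 [631.095  302.1078] [ 19.9508 139.3335] 14.06 [[604.0, 367.0], [638.0, 232.0], [658.0, 237.0], [624.0, 372.0]]
wings 89 [634.2473 296.4411] [49.9492 35.0005] 11.04 [[606.0, 309.0], [613.0, 274.0], [662.0, 284.0], [655.0, 318.0]]
fig 76 [519.5657 240.3233] [39.4978 18.938 ] 84.79 [[508.0, 222.0], [527.0, 220.0], [531.0, 259.0], [512.0, 261.0]]
fr1 87 [519.3766 335.6258] [30.1754 30.2286] 43.85 [[498.0, 336.0], [519.0, 314.0], [541.0, 335.0], [520.0, 357.0]]
fr2 90 [ 513.7139 -337.1928] [30.
[... 2745 characters left out ...]
0.1012]
 [0.6422 0.2881 0.1075]
 [0.6203 0.2905 0.1097]
 [0.6234 0.2778 0.118 ]
 [0.6405 0.2909 0.1027]
 [0.6466 0.2853 0.1048]
 [0.6224 0.2757 0.1166]
 [0.6386 0.2866 0.1031]
 [0.6253 0.2891 0.1024]
 [0.6299 0.28   0.1076]
 [0.6393 0.2818 0.1031]
 [0.624  0.2797 0.1064]
 [0.6321 0.2784 0.1047]
 [0.6389 0.2745 0.1053]
 [0.6336 0.2755 0.103 ]
 [0.6422 0.2755 0.1001]
 [0.6334 0.2751 0.1   ]]
BL [0.66   0.1154 0.022 ]
BR [ 0.633 -0.103  0.022]
FL [0.4946 0.1378 0.046 ]
FR [ 0.4672 -0.0754  0.046 ]
wing+ [0.6547 0.2959 0.139 ]
wing- [0.6111 0.2903 0.139 ]
shL [0.8378 0.1455 0.084 ]
shFL [0.7166 0.1345 0.084 ]
shFR [ 0.7381 -0.1012  0.084 ]
flL [0.6591 0.1301 0.044 ]
flR [ 0.6825 -0.1149  0.044 ]
```

```bash
cat > look.py <<'E'
from h import *
np.set_printoptions(precision=4,suppress=True)
def look(p=None,d=None):
    if p is None: p,d=ctrl.grab_frame("top")
    P=cloud("top",d); h=cv2.cvtColor(p,cv2.COLOR_BGR2HSV)
    m=(((h[...,0]<6)|(h[...,0]>172))&(h[...,1]>165)&(h[...,2]>90)).astype(np.uint8)
    k,l,s,c=cv2.connectedComponentsWithStats(m)
    for i in range(1,k):
        q=np.median(P[l==i],0)
        if 12<s[i,4]<600 and q[2]<.2: print("red",s[i,4],q)
    w=(P[...,0]>.38)&(P[...,0]<.8)&(abs(P[...,1])<.2)
    m=((h[...,0]>3)&(h[...,0]<25)&(h[...,1]>90)&w&(P[...,2]<.06)).astype(np.uint8)
    m=cv2.morphologyEx(m,cv2.MORPH_OPEN,np.ones((4,4)))
    q=P[m>0]; r=cv2.minAreaRect((q[:,:2]*1000).astype(np.float32)); a=r[2] if r[2]<45 else r[2]-90
    c,sn=np.cos(np.radians(a)),np.sin(np.radians(a))
    print("tray centre",r[0],"size",r[1],"yaw",a)
    return p,d,r[0],a
if __name__=="__main__":
    look()
    s=ctrl.get_state(); o=s["orientation"]; print(s["clock"],s["tool_pos"],"yaw",np.degrees(np.arctan2(o[1,0],o[0,0])),"grip",s["grip_width"],s["grasp_force"],s["force"])
E
python3 - <<'E'
from look import *
p=cv2.imread("pics/top0.png");d=np.load("top0.npy");look(p,d)
for n in("top","side"):
    P=cloud(n,np.load(f"{n}0.npy")).reshape(-1,3)
    q=P[(P[:,0]>.5)&(P[:,0]<.66)&(P[:,1]>-.285)&(P[:,1]<-.235)&(P[:,2]>.015)]
    q=q[(np.hypot(q[:,0]-.525,q[:,1]+.258)>.02)]; q=q[np.argsort(q[:,0])]; print(q[:6])
E
```

```text
red 64 [ 0.5254 -0.2578  0.0509]
red 67 [0.4268 0.3392 0.0517]
red 63 [0.4026 0.2356 0.0519]
red 74 [ 0.4116 -0.355   0.0518]
red 69 [ 0.397  -0.2427  0.0514]
tray centre (532.975341796875, 20.97613525390625) size (220.92446899414062, 228.53567504882812) yaw -7.698936462402344
[[ 0.5611 -0.2837  0.0497]
 [ 0.5645 -0.2845  0.0466]
 [ 0.5652 -0.2833  0.0389]
 [ 0.567  -0.2831  0.0524]
 [ 0.5675 -0.2813  0.0472]
 [ 0.5701 -0.2833  0.0519]]
[[ 0.5579 -0.2845  0.0448]
 [ 0.5665 -0.2838  0.053 ]
 [ 0.5694 -0.2798  0.0485]
 [ 0.5706 -0.2814  0.05  ]
 [ 0.5712 -0.2829  0.0558]
 [ 0.5721 -0.279   0.0491]]
```

>>> send_rows:
  steps:
    - [-0.3, [0, 0, 0.006], [0, 0, -7.12]]
    - [-0.3, [0, 0, 0.006], [0, 0, -7.12]]
    - [-0.3, [0, 0, 0.006], [0, 0, -7.12]]
    - [-0.3, [0, 0, 0.006], [0, 0, -7.12]]
    - [-0.3, [0, 0, 0.006], [0, 0, -7.12]]
    - [-0.3, [0, 0, 0.006], [0, 0, -7.12]]
    - [-0.3, [0, 0, 0.006], [0, 0, -7.12]]
    - [-0.3, [0, 0, 0.006], [0, 0, -7.12]]
    - [-0.3, [0, 0, 0.006], [0, 0, -7.12]]
    - [-0.3, [0, 0, 0.006], [0, 0, -7.12]]
  grip_force: 40

```text
clock: 0.93
tool_pos: [0.1694, -0.4964, 0.1893]
orientation: [[-0.007, 1.0, -0.0], [1.0, 0.007, 0.001], [0.001, -0.0, -1.0]]
force: [0.3, -0.2, -0.2]
grip_width: 0.0558
grasp_force: 0.0
```

>>> send_rows:
  steps:
    - [-0.3, [0.0174, 0.0302, 0], [0, 0, 0]]
    - [-0.3, [0.0174, 0.0302, 0], [0, 0, 0]]
    - [-0.3, [0.0174, 0.0302, 0], [0, 0, 0]]
    - [-0.3, [0.0174, 0.0302, 0], [0, 0, 0]]
    - [-0.3, [0.0174, 0.0302, 0], [0, 0, 0]]
    - [-0.3, [0.0174, 0.0302, 0], [0, 0, 0]]
    - [-0.3, [0.0174, 0.0302, 0], [0, 0, 0]]
    - [-0.3, [0.0174, 0.0302, 0], [0, 0, 0]]
    - [-0.3, [0, 0, 0.03], [0, 0, 0]]
    - [-0.3, [0, 0, 0.03], [0, 0, 0]]

```text
clock: 1.77
tool_pos: [0.4142, -0.3574, 0.1317]
orientation: [[-0.005, 1.0, 0.004], [1.0, 0.005, -0.004], [-0.004, 0.004, -1.0]]
force: [0.4, -0.1, -1.1]
grip_width: 0.0553
grasp_force: 0.0
```

>>> send_rows:
  steps:
    - [-0.3, [0, 0, 0], [0, 0, 0]]
    - [-0.3, [0, 0, 0], [0, 0, 0]]

```text
clock: 1.93
tool_pos: [0.4095, -0.3555, 0.1276]
orientation: [[-0.001, 1.0, -0.005], [1.0, 0.001, 0.005], [0.005, -0.005, -1.0]]
force: [-0.4, -0.3, 0.8]
grip_width: 0.0554
grasp_force: 0.0
```

>>> send_rows:
  steps:
    - [-0.3, [0, 0.001, 0.029], [0, 0, 0]]
    - [-0.3, [0, 0, 0.029], [0, 0, 0]]
    - [-0.3, [0, 0, 0.029], [0, 0, 0]]
    - [-0.3, [0, 0, 0], [0, 0, 0]]
    - [0.8, [0, 0, 0], [0, 0, 0]]
    - [0.8, [0, 0, 0], [0, 0, 0]]
    - [0.8, [0, 0, 0], [0, 0, 0]]
    - [0.8, [0, 0, 0], [0, 0, 0]]
    - [0.8, [0, 0, -0.02], [0, 0, 0]]
    - [0.8, [0, 0, -0.03], [0, 0, 0]]

```text
clock: 2.77
tool_pos: [0.4105, -0.3559, 0.0918]
orientation: [[-0.001, 1.0, -0.004], [1.0, 0.001, 0.004], [0.004, -0.004, -1.0]]
force: [-0.1, -0.5, -0.1]
grip_width: 0.0295
grasp_force: 39.8
```

>>> send_rows:
  steps:
    - [0.8, [0, 0, -0.035], [0, 0, 0]]
    - [0.8, [0.0331, 0.0202, -0.035], [0, 0, 0]]
    - [0.8, [0.0331, 0.0202, 0], [0, 0, 0]]
    - [0.8, [0.0331, 0.0202, 0], [0, 0, 0]]
    - [0.8, [0.0331, 0.0202, 0], [0, 0, 0]]
    - [0.8, [0.0331, 0.0202, 0], [0, 0, 0]]
    - [0.8, [0.0331, 0.0202, 0], [0, 0, 0]]
    - [0.8, [0.0331, 0.0202, 0], [0, 0, 0]]
    - [0.8, [0.0331, 0.0202, 0], [0, 0, 0]]
    - [0.8, [0.0331, 0.0202, 0], [0, 0, 0]]

```text
clock: 3.6
tool_pos: [0.591, -0.0645, 0.1582]
orientation: [[-0.001, 1.0, 0.003], [1.0, 0.001, -0.001], [-0.001, 0.003, -1.0]]
force: [1.3, -1.8, 0.0]
grip_width: 0.0295
grasp_force: 39.8
```

>>> send_rows:
  steps:
    - [0.8, [0, 0, 0.03], [0, 0, 0]]
    - [0.8, [0, 0, 0], [0, 0, 0]]

```text
clock: 3.77
tool_pos: [0.5885, -0.0634, 0.123]
orientation: [[-0.005, 1.0, -0.005], [1.0, 0.005, 0.001], [0.001, -0.005, -1.0]]
force: [-1.3, 0.8, -2.7]
grip_width: 0.0297
grasp_force: 39.8
```

>>> send_rows:
  steps:
    - [0.8, [0.005, 0.004, 0.025], [0, 0, 0]]
    - [0.8, [0, 0, 0.025], [0, 0, 0]]
    - [0.8, [0, 0, 0.025], [0, 0, 0]]
    - [0.8, [0, 0, 0], [0, 0, 0]]
    - [0.0, [0, 0, 0], [0, 0, 0]]
    - [0.0, [0, 0, 0], [0, 0, 0]]
    - [0.0, [0, 0, 0], [0, 0, 0]]
    - [0.0, [0, 0, -0.03], [0, 0, 0]]
    - [0.0, [0, 0, -0.035], [0, 0, 0]]
    - [0.0, [0, 0, -0.03], [0, 0, 0]]

```text
clock: 4.6
tool_pos: [0.5933, -0.0614, 0.1488]
orientation: [[-0.0, 1.0, 0.001], [1.0, 0.0, -0.0], [-0.0, 0.001, -1.0]]
force: [1.2, -0.4, 1.1]
grip_width: 0.0427
grasp_force: 0.0
```

```bash
python3 look.py
```

```text
red 67 [0.4243 0.3391 0.0522]
red 63 [0.4026 0.2357 0.0515]
tray centre (536.3170166015625, 47.77967071533203) size (166.80201721191406, 227.98207092285156) yaw -7.7799835205078125
4.65 [ 0.5973 -0.0623  0.1572] yaw 90.01899868336746 grip 0.04248720522825651 0.0 [ 2.3501 -0.8453  4.738 ]
```

>>> send_rows:
  steps:
    - [-0.1, [-0.028, -0.01, 0], [0, 0, 0]]
    - [-0.1, [-0.028, -0.01, 0], [0, 0, 0]]
    - [-0.1, [-0.028, -0.01, 0], [0, 0, 0]]
    - [-0.1, [-0.028, -0.01, 0], [0, 0, 0]]
    - [-0.1, [-0.028, -0.01, 0], [0, 0, 0]]
    - [-0.1, [-0.028, -0.01, 0], [0, 0, 0]]
    - [-0.1, [-0.028, -0.01, 0], [0, 0, 0]]
    - [-0.1, [0, 0, 0.03], [0, 0, 0]]
    - [-0.1, [0, 0, 0], [0, 0, 0]]
    - [-0.1, [0, 0, 0], [0, 0, 0]]

```text
clock: 5.48
tool_pos: [0.5222, -0.2568, 0.1153]
orientation: [[0.0, 1.0, -0.003], [1.0, -0.0, 0.002], [0.002, -0.003, -1.0]]
force: [0.1, -0.3, 1.0]
grip_width: 0.0471
grasp_force: 0.0
```

```bash
python3 look.py
```

```text
red 83 [ 0.5918 -0.0593  0.0554]
red 44 [ 0.5236 -0.2526  0.0514]
red 66 [0.4255 0.339  0.0519]
red 63 [0.4026 0.2357 0.0514]
tray centre (532.7315673828125, 21.199462890625) size (220.85836791992188, 228.2945556640625) yaw -8.004661560058594
5.5333 [ 0.5233 -0.2568  0.1166] yaw 90.03965484765098 grip 0.046974449475009436 0.0 [-0.6143  0.6294  0.6711]
```

>>> send_rows:
  steps:
    - [-0.1, [-0.0015, 0.002, 0.0245], [0, 0, 0]]
    - [-0.1, [0, 0, 0.0245], [0, 0, 0]]
    - [-0.1, [0, 0, 0.0245], [0, 0, 0]]
    - [-0.1, [0, 0, 0], [0, 0, 0]]
    - [0.8, [0, 0, 0], [0, 0, 0]]
    - [0.8, [0, 0, 0], [0, 0, 0]]
    - [0.8, [0, 0, 0], [0, 0, 0]]
    - [0.8, [0, 0, -0.035], [0, 0, 0]]
    - [0.8, [0, 0, -0.04], [0, 0, 0]]
    - [0.8, [0.03, 0, -0.03], [0, 0, 0]]

```text
clock: 6.37
tool_pos: [0.5271, -0.2338, 0.1519]
orientation: [[0.004, 1.0, 0.005], [1.0, -0.004, -0.006], [-0.006, 0.005, -1.0]]
force: [2.2, -0.3, 0.1]
grip_width: 0.0297
grasp_force: 40.5
```

>>> send_rows:
  steps:
    - [0.8, [0.036, 0, -0.015], [0, 0, 0]]
    - [0.8, [0.036, 0, 0], [0, 0, 0]]
    - [0.8, [0.036, 0, 0], [0, 0, 0]]
    - [0.8, [0.036, 0, 0], [0, 0, 0]]
    - [0.8, [0.036, -0.003, 0], [0, 0, 0]]
    - [0.8, [0, 0, 0], [0, 0, 0]]
    - [0.8, [0, 0, 0.03], [0, 0, 0]]
    - [0.8, [0, 0, 0], [0, 0, 0]]

```text
clock: 7.03
tool_pos: [0.5208, -0.0482, 0.1299]
orientation: [[-0.003, 1.0, -0.004], [1.0, 0.003, 0.001], [0.001, -0.004, -1.0]]
force: [-1.7, -0.1, -2.2]
grip_width: 0.0295
grasp_force: 40.5
```

>>> send_rows:
  steps:
    - [0.8, [0, 0, 0.027], [0, 0, 0]]
    - [0.8, [0, 0, 0.027], [0, 0, 0]]
    - [0.8, [0, 0, 0.027], [0, 0, 0]]
    - [0.8, [0, 0, 0], [0, 0, 0]]
    - [0.0, [0, 0, 0], [0, 0, 0]]
    - [0.0, [0, 0, 0], [0, 0, 0]]
    - [0.0, [0, 0, 0], [0, 0, 0]]
    - [0.0, [0, 0, -0.03], [0, 0, 0]]
    - [0.0, [0, 0, -0.035], [0, 0, 0]]
    - [0.0, [0, 0, -0.03], [0, 0, 0]]

```text
clock: 7.87
tool_pos: [0.5229, -0.0495, 0.1494]
orientation: [[-0.001, 1.0, 0.002], [1.0, 0.001, -0.0], [-0.0, 0.002, -1.0]]
force: [0.5, 0.0, -0.4]
grip_width: 0.0425
grasp_force: 0.0
```

>>> send_rows:
  steps:
    - [-0.3, [-0.0281, -0.018, 0], [0, 0, 0]]
    - [-0.3, [-0.0281, -0.018, 0], [0, 0, 0]]
    - [-0.3, [-0.0281, -0.018, 0], [0, 0, 0]]
    - [-0.3, [-0.0281, -0.018, 0], [0, 0, 0]]
    - [-0.3, [-0.0281, -0.018, 0], [0, 0, 0]]
    - [-0.3, [-0.0281, -0.018, 0], [0, 0, 0]]
    - [-0.3, [-0.0281, -0.018, 0], [0, 0, 0]]
    - [-0.3, [0, 0, 0.03], [0, 0, 0]]
    - [-0.3, [0, 0, 0], [0, 0, 0]]
    - [-0.3, [0, 0, 0], [0, 0, 0]]

```text
clock: 8.7
tool_pos: [0.3957, -0.2457, 0.1163]
orientation: [[0.0, 1.0, -0.001], [1.0, -0.0, 0.002], [0.002, -0.001, -1.0]]
force: [0.5, 0.3, -0.3]
grip_width: 0.0554
grasp_force: 0.0
```

```bash
python3 look.py
```

```text
red 85 [ 0.5903 -0.0591  0.0555]
red 83 [ 0.5196 -0.0508  0.0561]
red 68 [0.4267 0.3402 0.051 ]
red 63 [0.4026 0.2355 0.0519]
red 46 [ 0.3969 -0.239   0.0511]
tray centre (532.6513671875, 21.1513671875) size (221.02114868164062, 227.94985961914062) yaw -7.802360534667969
8.75 [ 0.3968 -0.2459  0.1173] yaw 90.04689793823127 grip 0.05538389128692075 0.0 [ 0.3703 -1.3226 -0.1855]
```

>>> send_rows:
  steps:
    - [-0.3, [0, -0.001, 0.0245], [0, 0, 0]]
    - [-0.3, [0, 0, 0.0245], [0, 0, 0]]
    - [-0.3, [0, 0, 0.0245], [0, 0, 0]]
    - [-0.3, [0, 0, 0], [0, 0, 0]]
    - [0.8, [0, 0, 0], [0, 0, 0]]
    - [0.8, [0, 0, 0], [0, 0, 0]]
    - [0.8, [0, 0, 0], [0, 0, 0]]
    - [0.8, [0, 0, -0.04], [0, 0, 0]]
    - [0.8, [0, 0, -0.04], [0, 0, 0]]
    - [0.8, [0, 0, -0.04], [0, 0, 0]]

```text
clock: 9.58
tool_pos: [0.3955, -0.2457, 0.165]
orientation: [[-0.001, 1.0, 0.0], [1.0, 0.001, -0.0], [-0.0, 0.0, -1.0]]
force: [1.1, -1.9, -0.3]
grip_width: 0.0295
grasp_force: 39.7
```

>>> send_rows:
  steps:
    - [0.8, [0.0287, 0.0229, 0], [0, 0, 0]]
    - [0.8, [0.0287, 0.0229, 0], [0, 0, 0]]
    - [0.8, [0.0287, 0.0229, 0], [0, 0, 0]]
    - [0.8, [0.0287, 0.0229, 0], [0, 0, 0]]
    - [0.8, [0.0287, 0.0229, 0], [0, 0, 0]]
    - [0.8, [0.0287, 0.0229, 0], [0, 0, 0]]
    - [0.8, [0.0287, 0.0229, 0], [0, 0, 0]]
    - [0.8, [0.0287, 0.0229, 0], [0, 0, 0]]
    - [0.8, [0.0287, 0.0229, 0], [0, 0, 0]]
    - [0.8, [0, 0, 0], [0, 0, 0]]

```text
clock: 10.42
tool_pos: [0.6055, 0.0178, 0.1636]
orientation: [[-0.007, 1.0, 0.005], [1.0, 0.007, 0.003], [0.003, 0.005, -1.0]]
force: [-0.5, 0.3, -0.7]
grip_width: 0.0295
grasp_force: 39.8
```

>>> send_rows:
  steps:
    - [0.8, [0, 0, 0.03], [0, 0, 0]]
    - [0.8, [0, 0, 0], [0, 0, 0]]
    - [0.8, [0, 0, 0], [0, 0, 0]]

```text
clock: 10.67
tool_pos: [0.6001, 0.0125, 0.1318]
orientation: [[-0.001, 1.0, -0.004], [1.0, 0.001, 0.0], [0.0, -0.004, -1.0]]
force: [0.1, -0.5, -0.6]
grip_width: 0.0294
grasp_force: 39.9
```

>>> send_rows:
  steps:
    - [0.8, [0, 0, 0.028], [0, 0, 0]]
    - [0.8, [0, 0, 0.028], [0, 0, 0]]
    - [0.8, [0, 0, 0.028], [0, 0, 0]]
    - [0.8, [0, 0, 0], [0, 0, 0]]
    - [0.0, [0, 0, 0], [0, 0, 0]]
    - [0.0, [0, 0, 0], [0, 0, 0]]
    - [0.0, [0, 0, 0], [0, 0, 0]]
    - [0.0, [0, 0, -0.035], [0, 0, 0]]
    - [0.0, [0, 0, -0.04], [0, 0, 0]]
    - [0.0, [0, 0, -0.035], [0, 0, 0]]

```text
clock: 11.5
tool_pos: [0.6013, 0.0123, 0.1614]
orientation: [[-0.001, 1.0, 0.0], [1.0, 0.001, -0.0], [-0.0, 0.0, -1.0]]
force: [1.3, -0.1, 0.4]
grip_width: 0.0426
grasp_force: 0.0
```

>>> send_rows:
  steps:
    - [-0.3, [0.0281, -0.0248, 0], [0, 0, 0]]
    - [-0.3, [0.0281, -0.0248, 0], [0, 0, 0]]
    - [-0.3, [0.0281, -0.0248, 0], [0, 0, 0]]
    - [-0.3, [0.0281, -0.0248, 0], [0, 0, 0]]
    - [-0.3, [0.0281, -0.0248, 0], [0, 0, 0]]
    - [-0.3, [0.0281, -0.0248, 0], [0, 0, 0]]
    - [-0.3, [0.0281, -0.0248, 0], [0, 0, 0]]
    - [-0.3, [0.0281, -0.0248, 0], [0, 0, 0]]
    - [-0.3, [0, 0, 0.03], [0, 0, 0]]
    - [-0.3, [0, 0, 0], [0, 0, 0]]

```text
clock: 12.33
tool_pos: [0.3994, 0.2375, 0.1261]
orientation: [[-0.005, 1.0, -0.005], [1.0, 0.005, -0.002], [-0.002, -0.005, -1.0]]
force: [-1.1, -0.4, -1.2]
grip_width: 0.0556
grasp_force: 0.0
```

```bash
python3 look.py
```

```text
red 93 [0.6003 0.0136 0.0547]
red 87 [ 0.5921 -0.057   0.0548]
red 88 [ 0.5195 -0.0507  0.055 ]
tray centre (532.61328125, 21.012466430664062) size (220.9918975830078, 227.8652801513672) yaw -7.755485534667969
12.3833 [0.4007 0.2368 0.1274] yaw 90.15723263813423 grip 0.05538908089832232 0.0 [ 0.5747 -0.029  -0.1505]
```

>>> send_rows:
  steps:
    - [-0.3, [0, 0.0015, 0.0283], [0, 0, 0]]
    - [-0.3, [0, 0, 0.0283], [0, 0, 0]]
    - [-0.3, [0, 0, 0.0283], [0, 0, 0]]
    - [-0.3, [0, 0, 0], [0, 0, 0]]
    - [0.8, [0, 0, 0], [0, 0, 0]]
    - [0.8, [0, 0, 0], [0, 0, 0]]
    - [0.8, [0, 0, 0], [0, 0, 0]]
    - [0.8, [0, 0, -0.04], [0, 0, 0]]
    - [0.8, [0, 0, -0.04], [0, 0, 0]]
    - [0.8, [0, 0, -0.04], [0, 0, 0]]

```text
clock: 13.22
tool_pos: [0.4045, 0.2368, 0.1665]
orientation: [[-0.0, 1.0, 0.001], [1.0, 0.0, 0.0], [0.0, 0.001, -1.0]]
force: [1.0, 0.5, -0.2]
grip_width: 0.0295
grasp_force: 39.7
```

>>> send_rows:
  steps:
    - [0.8, [-0.024, 0.023, 0], [0, 0, 0]]
    - [0.8, [-0.024, 0.023, 0], [0, 0, 0]]
    - [0.8, [-0.024, 0.023, 0], [0, 0, 0]]
    - [0.8, [-0.024, 0.023, 0], [0, 0, 0]]
    - [0.8, [-0.024, 0.023, 0], [0, 0, 0]]
    - [0.8, [-0.024, 0.023, 0], [0, 0, 0]]
    - [0.8, [0, 0, 0], [0, 0, 0]]
    - [0.8, [0, 0, 0.03], [0, 0, 0]]
    - [0.8, [0, 0, 0], [0, 0, 0]]
    - [0.8, [0, 0, 0], [0, 0, 0]]

```text
clock: 14.05
tool_pos: [0.5414, 0.0931, 0.1334]
orientation: [[-0.0, 1.0, -0.003], [1.0, 0.0, -0.0], [-0.0, -0.003, -1.0]]
force: [0.4, 0.4, -0.0]
grip_width: 0.0294
grasp_force: 39.8
```

>>> send_rows:
  steps:
    - [0.8, [0, 0, 0.028], [0, 0, 0]]
    - [0.8, [0, 0, 0.028], [0, 0, 0]]
    - [0.8, [0, 0, 0.028], [0, 0, 0]]
    - [0.8, [0, 0, 0], [0, 0, 0]]
    - [0.0, [0, 0, 0], [0, 0, 0]]
    - [0.0, [0, 0, 0], [0, 0, 0]]
    - [0.0, [0, 0, 0], [0, 0, 0]]
    - [0.0, [0, 0, -0.035], [0, 0, 0]]
    - [0.0, [0, 0, -0.04], [0, 0, 0]]
    - [0.0, [0, 0, -0.035], [0, 0, 0]]

```text
clock: 14.88
tool_pos: [0.5423, 0.0933, 0.1625]
orientation: [[-0.001, 1.0, 0.0], [1.0, 0.001, 0.0], [0.0, 0.0, -1.0]]
force: [1.1, -0.0, 1.8]
grip_width: 0.0426
grasp_force: 0.0
```

>>> send_rows:
  steps:
    - [-0.3, [0.0309, -0.0145, 0], [0, 0, 0]]
    - [-0.3, [0.0309, -0.0145, 0], [0, 0, 0]]
    - [-0.3, [0.0309, -0.0145, 0], [0, 0, 0]]
    - [-0.3, [0.0309, -0.0145, 0], [0, 0, 0]]
    - [-0.3, [0.0309, -0.0145, 0], [0, 0, 0]]
    - [-0.3, [0.0309, -0.0145, 0], [0, 0, 0]]
    - [-0.3, [0.0309, -0.0145, 0], [0, 0, 0]]
    - [-0.3, [0.0309, -0.0145, 0], [0, 0, 0]]
    - [-0.3, [0, 0, 0.03], [0, 0, 0]]
    - [-0.3, [0, 0, 0], [0, 0, 0]]

```text
clock: 15.72
tool_pos: [0.4234, 0.3409, 0.1269]
orientation: [[-0.005, 1.0, -0.005], [1.0, 0.005, -0.003], [-0.003, -0.005, -1.0]]
force: [-1.3, -1.1, -1.3]
grip_width: 0.0555
grasp_force: 0.0
```

```bash
python3 look.py
```

```text
red 93 [0.6003 0.0136 0.0545]
red 86 [ 0.5921 -0.0569  0.0551]
red 93 [0.5408 0.0947 0.0552]
red 86 [ 0.5194 -0.0508  0.0552]
red 43 [0.427  0.3354 0.0512]
tray centre (532.7119140625, 21.406089782714844) size (220.3367462158203, 228.0985107421875) yaw -7.902275085449219
15.7667 [0.4241 0.3399 0.1281] yaw 90.16184125660693 grip 0.05512505846441677 0.0 [0.1637 0.8031 0.5487]
```

>>> send_rows:
  steps:
    - [-0.3, [0, 0.001, 0.0285], [0, 0, 0]]
    - [-0.3, [0, 0, 0.0285], [0, 0, 0]]
    - [-0.3, [0, 0, 0.0285], [0, 0, 0]]
    - [-0.3, [0, 0, 0], [0, 0, 0]]
    - [0.8, [0, 0, 0], [0, 0, 0]]
    - [0.8, [0, 0, 0], [0, 0, 0]]
    - [0.8, [0, 0, 0], [0, 0, 0]]
    - [0.8, [0, 0, -0.041], [0, 0, 0]]
    - [0.8, [0, 0, -0.041], [0, 0, 0]]
    - [0.8, [0, 0, -0.041], [0, 0, 0]]

```text
clock: 16.6
tool_pos: [0.4275, 0.3401, 0.1702]
orientation: [[-0.0, 1.0, 0.001], [1.0, 0.0, 0.001], [0.001, 0.001, -1.0]]
force: [1.4, 0.8, 1.0]
grip_width: 0.0295
grasp_force: 39.7
```

>>> send_rows:
  steps:
    - [0.8, [-0.0286, 0.0208, -0.002], [0, 0, 0]]
    - [0.8, [-0.0286, 0.0208, -0.002], [0, 0, 0]]
    - [0.8, [-0.0286, 0.0208, 0], [0, 0, 0]]
    - [0.8, [-0.0286, 0.0208, 0], [0, 0, 0]]
    - [0.8, [-0.0286, 0.0208, 0], [0, 0, 0]]
    - [0.8, [-0.0286, 0.0208, 0], [0, 0, 0]]
    - [0.8, [-0.0286, 0.0208, 0], [0, 0, 0]]
    - [0.8, [-0.0286, 0.0208, 0], [0, 0, 0]]
    - [0.8, [-0.0286, 0.0208, 0], [0, 0, 0]]
    - [0.8, [0, 0, 0], [0, 0, 0]]

```text
clock: 17.43
tool_pos: [0.6193, 0.0769, 0.1734]
orientation: [[0.006, 1.0, 0.007], [1.0, -0.006, -0.003], [-0.003, 0.007, -1.0]]
force: [0.1, 1.0, -1.4]
grip_width: 0.0296
grasp_force: 39.8
```

>>> send_rows:
  steps:
    - [0.8, [0, 0, 0.035], [0, 0, 0]]
    - [0.8, [0, 0, 0], [0, 0, 0]]
    - [0.8, [0, 0, 0], [0, 0, 0]]

```text
clock: 17.68
tool_pos: [0.6129, 0.083, 0.1351]
orientation: [[-0.001, 1.0, -0.005], [1.0, 0.001, -0.0], [-0.0, -0.005, -1.0]]
force: [0.4, 0.4, -0.0]
grip_width: 0.0294
grasp_force: 39.8
```

>>> send_rows:
  steps:
    - [0.8, [0, -0.001, 0.0285], [0, 0, 0]]
    - [0.8, [0, 0, 0.0285], [0, 0, 0]]
    - [0.8, [0, 0, 0.0285], [0, 0, 0]]
    - [0.8, [0, 0, 0], [0, 0, 0]]
    - [0.0, [0, 0, 0], [0, 0, 0]]
    - [0.0, [0, 0, 0], [0, 0, 0]]
    - [0.0, [0, 0, 0], [0, 0, 0]]
    - [0.0, [0, 0, -0.04], [0, 0, 0]]
    - [0.0, [0, 0, -0.041], [0, 0, 0]]
    - [0.0, [0, 0, -0.041], [0, 0, 0]]

```text
clock: 18.52
tool_pos: [0.613, 0.0831, 0.1748]
orientation: [[-0.001, 1.0, -0.001], [1.0, 0.001, -0.0], [-0.0, -0.001, -1.0]]
force: [2.0, 0.3, -0.1]
grip_width: 0.0431
grasp_force: 0.0
```

>>> send_rows:
  steps:
    - [-0.7, [0, 0, -0.041], [0, 0, 0]]
    - [-0.7, [0.0355, 0.0035, 0], [0, 0, 0]]
    - [-0.7, [0.0355, 0.0035, 0], [0, 0, 0]]
    - [-0.7, [0.0355, 0.0035, 0], [0, 0, 0]]
    - [-0.7, [0.0355, 0.0035, 0], [0, 0, 0]]
    - [-0.7, [0.0355, 0.0035, 0], [0, 0, 0]]
    - [-0.7, [0.0355, 0.0035, 0], [0, 0, 0]]
    - [-0.7, [0, 0, 0], [0, 0, -5.3]]
    - [-0.7, [0, 0, 0], [0, 0, -5.3]]
    - [-0.7, [0, 0, 0], [0, 0, 0]]

```text
clock: 19.35
tool_pos: [0.6347, 0.2973, 0.2153]
orientation: [[-0.188, 0.982, 0.002], [0.982, 0.188, 0.0], [0.0, 0.002, -1.0]]
force: [-0.6, 0.1, 0.3]
grip_width: 0.0725
grasp_force: 0.0
```

```bash
python3 look.py
```

```text
red 40 [0.6096 0.093  0.0553]
red 88 [ 0.5907 -0.057   0.0558]
red 90 [0.5424 0.0948 0.0552]
red 32 [ 0.5252 -0.0575  0.0558]
tray centre (532.8275146484375, 21.172897338867188) size (220.55078125, 228.33660888671875) yaw -7.846321105957031
19.4 [0.6348 0.2966 0.2154] yaw 100.57823436029423 grip 0.07269332533974564 0.0 [ 0.0707 -0.7016 -0.5624]
```

>>> send_rows:
  steps:
    - [-0.7, [0, -0.0015, 0.026], [0, 0, 0]]
    - [-0.7, [0, 0, 0.026], [0, 0, 0]]
    - [-0.7, [0, 0, 0.026], [0, 0, 0]]
    - [-0.7, [0, 0, 0], [0, 0, 0]]
    - [0.8, [0, 0, 0], [0, 0, 0]]
    - [0.8, [0, 0, 0], [0, 0, 0]]
    - [0.8, [0, 0, 0], [0, 0, 0]]
    - [0.8, [0, 0, 0], [0, 0, 0]]
    - [0.8, [0, 0, 0], [0, 0, 0]]
    - [0.8, [0, 0, 0], [0, 0, 0]]
  grip_force: 35

```text
clock: 20.23
tool_pos: [0.6354, 0.2964, 0.1408]
orientation: [[-0.184, 0.983, 0.007], [0.983, 0.184, 0.003], [0.001, 0.008, -1.0]]
force: [-0.1, 0.9, 6.3]
grip_width: 0.0274
grasp_force: 35.5
```

```bash
python3 - <<'E'
from h import *
p,d=ctrl.grab_frame("side"); cv2.imwrite("pics/s1.png",cv2.resize(p[90:240,180:340],None,fx=4,fy=4,interpolation=cv2.INTER_CUBIC)); s=ctrl.get_state(); print(s["tool_pos"],s["grip_width"],s["grasp_force"],s["force"])
E
```

```text
[0.63540833 0.29640404 0.14077394] 0.02762454196449853 35.47558844089508 [-0.74245738 -1.58743154  6.36674666]
```

View pics/s1.png

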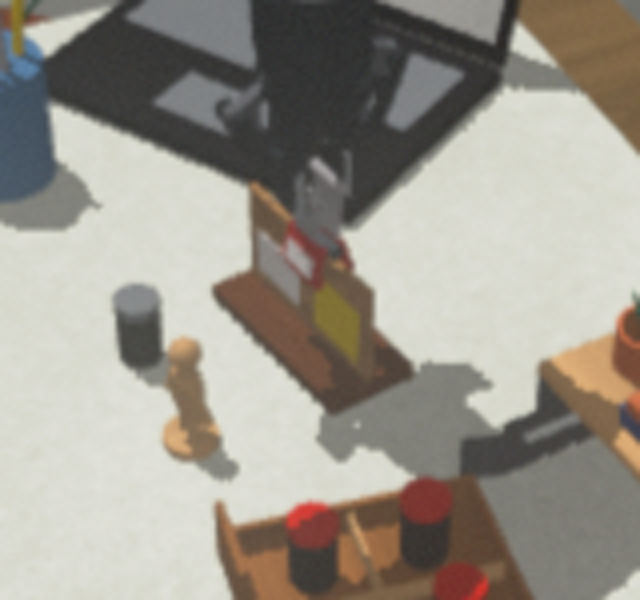

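>>> send_rows:
  steps:
    - [0.8, [0, 0, -0.015], [0, 0, 0]]
    - [0.8, [0, 0, -0.02], [0, 0, 0]]
    - [0.8, [0, 0, -0.02], [0, 0, 0]]
    - [0.8, [0, 0, -0.02], [0, 0, 0]]
    - [0.8, [0, 0, 0], [0, 0, 6]]
    - [0.8, [0, 0, 0], [0, 0, 6]]
    - [0.8, [0, 0, 0], [0, 0, 6]]
    - [0.8, [0, 0, 0], [0, 0, 0]]

```text
clock: 20.95
tool_pos: [0.6339, 0.296, 0.2125]
orientation: [[0.13, 0.991, 0.003], [0.992, -0.13, 0.001], [0.001, 0.002, -1.0]]
force: [-0.8, -0.8, -0.4]
grip_width: 0.0274
grasp_force: 34.9
```

```bash
python3 - <<'E'
from look import *
look()
p,d=ctrl.grab_frame("side"); cv2.imwrite("pics/s2.png",cv2.resize(p[60:200,190:330],None,fx=4,fy=4,interpolation=cv2.INTER_CUBIC)); s=ctrl.get_state(); print(s["tool_pos"],s["grip_width"],s["grasp_force"],s["force"])
h=cv2.cvtColor(p,cv2.COLOR_BGR2HSV);P=cloud("side",d)
m=((h[...,0]<8)|(h[...,0]>170))&(h[...,1]>110)&(abs(P[...,0]-.633)<.06)&(abs(P[...,1]-.296)<.05)&(P[...,2]>.06)
q=P[m];print(len(q),q[np.argsort(q[:,2])][:12])
E
```

```text
red 41 [0.6105 0.0931 0.0545]
red 89 [ 0.5919 -0.0568  0.0554]
red 91 [0.5417 0.0948 0.0545]
red 35 [ 0.523  -0.0574  0.0553]
tray centre (532.7348022460938, 20.86119842529297) size (220.90640258789062, 227.99925231933594) yaw -7.6093597412109375
[0.6336 0.2959 0.2117] 0.027813917286090797 34.85184073448181 [ 0.4762 -0.3768 -0.1507]
48 [[0.6434 0.278  0.1406]
 [0.6178 0.2836 0.1417]
 [0.6444 0.2927 0.1429]
 [0.6415 0.2925 0.1439]
 [0.6451 0.2817 0.1439]
 [0.6443 0.2862 0.1443]
 [0.6471 0.2986 0.1444]
 [0.6402 0.2832 0.1444]
 [0.6403 0.2772 0.1454]
 [0.6447 0.2933 0.1456]
 [0.6424 0.2758 0.1457]
 [0.618  0.2774 0.146 ]]
```

View pics/s2.png

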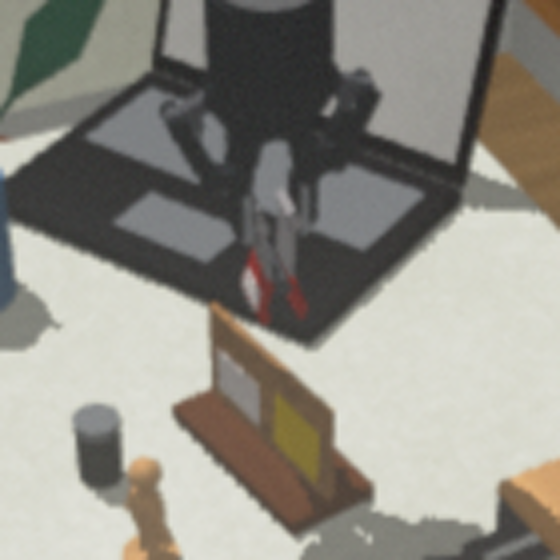

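```bash
python3 - <<'E'
from look import *
for n in("top","side"):
    p,d=ctrl.grab_frame(n); P=cloud(n,d).reshape(-1,3)
    a=np.radians(-7.7); R=np.array([[np.cos(a),np.sin(a)],[-np.sin(a),np.cos(a)]])
    q=(P[:,:2]-[.5625,.018])@R.T
    for lo,hi in((-.1,-.04),(.04,.1)):
        m=(abs(q[:,0]+.082)<.02)&(q[:,1]>lo)&(q[:,1]<hi)&(P[:,2]>.040)&(P[:,2]<.06)
        print(n,m.sum(),np.percentile(q[m,0],[0,10,50,90,100]),q[m,1].mean(),P[m,2].max())
E
```

```text
top 39 [-0.0823 -0.0816 -0.0791 -0.0768 -0.0763] -0.06975684313532643 0.051738891223101185
top 42 [-0.0818 -0.0813 -0.079  -0.0765 -0.0757] 0.06985140002140061 0.05140410869540907
side 68 [-0.0842 -0.0836 -0.0809 -0.0783 -0.0776] -0.0712451154484728 0.05087705317126467
side 56 [-0.0837 -0.0832 -0.0803 -0.078  -0.0768] 0.07056205402559947 0.051226207751805246
```

>>> send_rows:
  steps:
    - [0.8, [-0.0266, -0.0143, 0], [0, 0, 0]]
    - [0.8, [-0.0266, -0.0143, 0], [0, 0, 0]]
    - [0.8, [-0.0266, -0.0143, 0], [0, 0, 0]]
    - [0.8, [-0.0266, -0.0143, 0], [0, 0, 0]]
    - [0.8, [-0.0266, -0.0143, 0], [0, 0, 0]]
    - [0.8, [-0.0266, -0.0143, 0], [0, 0, 0]]
    - [0.8, [-0.0266, -0.0143, 0], [0, 0, 0]]
    - [0.8, [-0.0266, -0.0143, 0], [0, 0, 0]]
    - [0.8, [0, 0, 0.03], [0, 0, 0]]
    - [0.8, [0, 0, 0.02], [0, 0, 0]]

```text
clock: 21.98
tool_pos: [0.4926, 0.0981, 0.1614]
orientation: [[0.129, 0.992, 0.003], [0.992, -0.129, 0.0], [0.001, 0.003, -1.0]]
force: [-0.8, -0.2, -2.0]
grip_width: 0.0274
grasp_force: 34.9
```

>>> send_rows:
  steps:
    - [0.8, [0, 0, 0], [0, 0, 0]]
    - [0.8, [0, 0, 0], [0, 0, 0]]
    - [0.8, [0, 0, 0], [0, 0, 0]]

```text
clock: 22.23
tool_pos: [0.493, 0.0996, 0.1619]
orientation: [[0.127, 0.992, 0.001], [0.992, -0.127, 0.0], [0.0, 0.001, -1.0]]
force: [0.4, -0.4, -0.1]
grip_width: 0.0274
grasp_force: 34.9
```

```bash
python3 - <<'E'
from look import *
s=ctrl.get_state(); print(s["clock"],s["tool_pos"],s["orientation"],s["grip_width"],s["grasp_force"],s["force"])
p,d=ctrl.grab_frame("side"); cv2.imwrite("pics/s3.png",cv2.resize(p[160:310,190:340],None,fx=4,fy=4,interpolation=cv2.INTER_CUBIC))
h=cv2.cvtColor(p,cv2.COLOR_BGR2HSV);P=cloud("side",d)
m=((h[...,0]<8)|(h[...,0]>170))&(h[...,1]>110)&(abs(P[...,0]-.493)<.05)&(abs(P[...,1]-.1)<.05)&(P[...,2]>.07)
q=P[m];q=q[np.argsort(q[:,2])][:12]
a=np.radians(-7.7); R=np.array([[np.cos(a),np.sin(a)],[-np.sin(a),np.cos(a)]])
print(np.c_[(q[:,:2]-[.5645,.018])@R.T,q[:,2]])
m=(np.hypot(P[...,0]-.51,P[...,1]-.05)<.1)&(P[...,2]<.06); q=P[m]; r=(q[:,:2]-[.5645,.018])@R.T
k=(q[:,2]>.04)&(abs(r[:,0]+.082)<.02); print("board",k.sum(),np.percentile(r[k,0],[5,50,95]))
E
```

```text
22.2333 [0.493  0.0996 0.1619] [[ 0.1272  0.9919  0.0013]
 [ 0.9919 -0.1272  0.0001]
 [ 0.0003  0.0013 -1.    ]] 0.02742566140983372 34.86811101436615 [ 0.3763 -0.4307 -0.1275]
[[-0.0938  0.054   0.0931]
 [-0.0947  0.0505  0.0936]
 [-0.0707  0.0598  0.0937]
 [-0.0714  0.0659  0.0945]
 [-0.0935  0.0546  0.0958]
 [-0.0723  0.0715  0.0961]
 [-0.071   0.058   0.0989]
 [-0.0966  0.0513  0.1001]
 [-0.0939  0.0876  0.1101]
 [-0.0922  0.0754  0.1115]
 [-0.0931  0.072   0.1118]
 [-0.0935  0.0888  0.1121]]
board 172 [-0.0857 -0.0828 -0.0795]
```

View pics/s3.png

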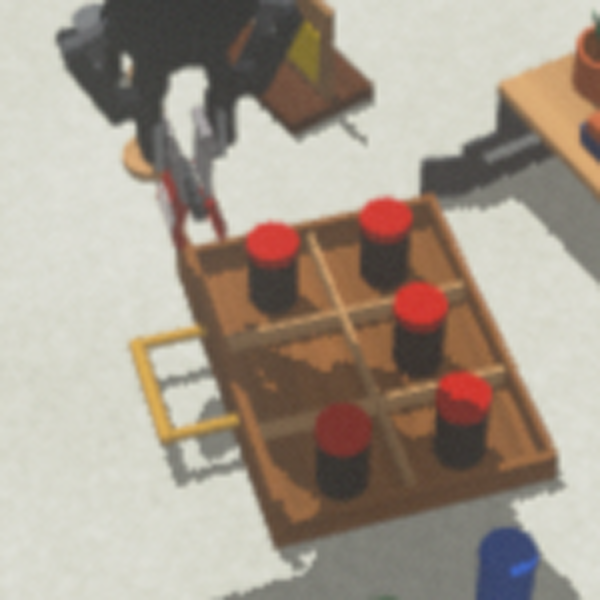

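>>> send_rows:
  steps:
    - [0.8, [0, 0, 0.0155], [0, 0, 0]]
    - [0.8, [0, 0, 0.0155], [0, 0, 0]]
    - [0.8, [0, 0, 0.0155], [0, 0, 0]]
    - [0.8, [0, 0, 0.0155], [0, 0, 0]]
    - [0.8, [0, 0, 0], [0, 0, 0]]
    - [0.8, [0, 0, 0], [0, 0, 0]]

```text
clock: 22.78
tool_pos: [0.493, 0.0996, 0.0996]
orientation: [[0.127, 0.992, 0.001], [0.992, -0.127, 0.0], [0.0, 0.001, -1.0]]
force: [-0.3, -0.2, -0.5]
grip_width: 0.0274
grasp_force: 34.9
```

>>> send_rows:
  steps:
    - [-0.5, [0, 0, 0], [0, 0, 0]]
    - [-0.5, [0, 0, 0], [0, 0, 0]]
    - [-0.5, [0, 0, 0], [0, 0, 0]]
    - [-0.5, [0, 0, 0], [0, 0, 0]]
    - [-0.5, [0, 0, -0.03], [0, 0, 0]]
    - [-0.5, [0, 0, -0.03], [0, 0, 0]]
    - [-0.5, [0, 0, -0.03], [0, 0, 0]]
    - [-0.5, [0, 0, -0.02], [0, 0, 0]]

```text
clock: 23.45
tool_pos: [0.4935, 0.0994, 0.2125]
orientation: [[0.128, 0.992, 0.004], [0.992, -0.128, 0.0], [0.001, 0.004, -1.0]]
force: [0.2, -0.3, 0.9]
grip_width: 0.064
grasp_force: 0.0
```

```bash
python3 - <<'E'
from look import *
s=ctrl.get_state(); print(s["clock"],s["tool_pos"],s["grip_width"])
p,d=ctrl.grab_frame("side"); cv2.imwrite("pics/s4.png",cv2.resize(p[160:310,190:340],None,fx=4,fy=4,interpolation=cv2.INTER_CUBIC))
a=np.radians(-7.7); R=np.array([[np.cos(a),np.sin(a)],[-np.sin(a),np.cos(a)]])
look()
P=cloud("side",d).reshape(-1,3);r=(P[:,:2]-[.5645,.018])@R.T
k=(abs(r[:,0]+.08)<.04)&(abs(r[:,1]-.071)<.04)&(P[:,2]>.06)&(P[:,2]<.12)
q=np.c_[r,P[:,2]][k]; print(len(q),q.min(0),q.max(0)); 
k=(r[:,0]<-.1)&(r[:,0]>-.15)&(abs(r[:,1])<.025)&(P[:,2]>.02)&(P[:,2]<.04);print("bar",k.sum(),np.percentile(r[k,0],[5,50,95]))
E
```

```text
23.45 [0.4935 0.0994 0.2125] 0.06401923889477328
red 43 [0.6194 0.0875 0.0557]
red 88 [0.6005 0.0135 0.0546]
red 69 [ 0.5951 -0.0567  0.0557]
tray centre (533.4638671875, 20.550926208496094) size (220.15658569335938, 228.98553466796875) yaw -7.089630126953125
276 [-0.1076  0.0479  0.0604] [-0.0577  0.0954  0.1098]
bar 75 [-0.1323 -0.1281 -0.123 ]
```

View pics/s4.png

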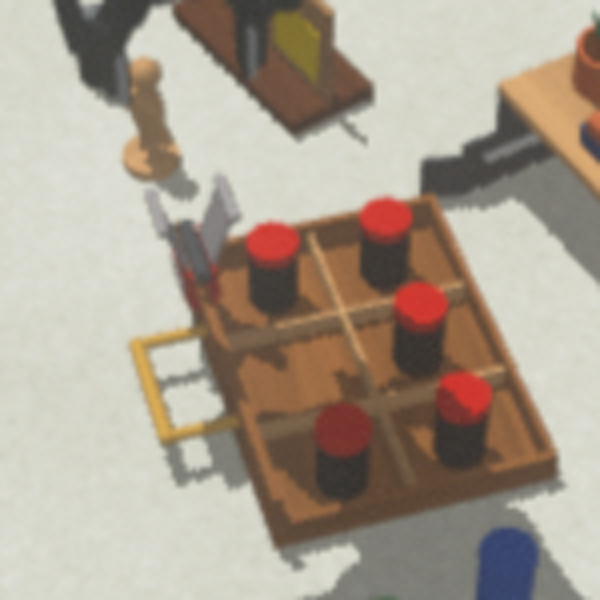

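>>> send_rows:
  steps:
    - [0.2, [-0.0236, -0.0157, 0], [0, 0, 0]]
    - [0.2, [-0.0236, -0.0157, 0], [0, 0, 0]]
    - [0.2, [-0.0236, -0.0157, 0], [0, 0, 0]]
    - [0.2, [0, 0, 0], [0, 0, 0]]
    - [0.2, [0, 0, 0], [0, 0, 0]]
  grip_force: 40

```text
clock: 23.97
tool_pos: [0.4361, 0.0346, 0.2083]
orientation: [[0.13, 0.991, -0.0], [0.991, -0.13, 0.0], [0.0, -0.0, -1.0]]
force: [1.0, 0.9, 0.2]
grip_width: 0.034
grasp_force: 0.0
```

```bash
python3 - <<'E'
from look import *
s=ctrl.get_state(); print(s["clock"],s["tool_pos"],s["grip_width"])
a=np.radians(-7.7); R=np.array([[np.cos(a),np.sin(a)],[-np.sin(a),np.cos(a)]])
for n in("side","top"):
    p,d=ctrl.grab_frame(n)
    P=cloud(n,d).reshape(-1,3);r=(P[:,:2]-[.5645,.018])@R.T
    k=(abs(r[:,0]+.08)<.04)&(abs(r[:,1]-.071)<.04)&(P[:,2]>.06)&(P[:,2]<.15)
    q=np.c_[r,P[:,2]][k]; print(n,len(q),np.sort(q[:,2])[-12:])
    k=(r[:,0]<-.1)&(r[:,0]>-.15)&(abs(r[:,1])<.025)&(P[:,2]>.02)&(P[:,2]<.04);print("bar",k.sum(),np.percentile(r[k,0],[5,50,95]) if k.any() else 0)
E
```

```text
23.9667 [0.4361 0.0346 0.2083] 0.033962079792167234
side 276 [0.1063 0.1064 0.1064 0.1065 0.1065 0.1071 0.1072 0.1074 0.1077 0.1079
 0.1084 0.1085]
bar 76 [-0.1319 -0.128  -0.123 ]
top 174 [0.1062 0.1065 0.1065 0.1066 0.1072 0.1073 0.1074 0.1086 0.1091 0.1092
 0.1095 0.1098]
bar 0 0
```

>>> send_rows:
  steps:
    - [-0.5, [0.0236, 0.0157, 0], [0, 0, 0]]
    - [-0.5, [0.0236, 0.0157, 0], [0, 0, 0]]
    - [-0.5, [0.0236, 0.0157, 0], [0, 0, 0]]
    - [-0.5, [0, 0, 0], [0, 0, 0]]
    - [-0.5, [0, 0, 0.028], [0, 0, 0]]
    - [-0.5, [0, 0, 0.028], [0, 0, 0]]
    - [-0.5, [0, 0, 0.028], [0, 0, 0]]
    - [-0.5, [0, 0, 0.023], [0, 0, 0]]
    - [-0.5, [0, 0, 0], [0, 0, 0]]
    - [-0.5, [0, 0, 0], [0, 0, 0]]
  grip_force: 35

```text
clock: 24.9
tool_pos: [0.4911, 0.0997, 0.1001]
orientation: [[0.127, 0.992, -0.004], [0.992, -0.127, -0.0], [-0.001, -0.004, -1.0]]
force: [0.6, 0.9, 0.5]
grip_width: 0.0641
grasp_force: 0.0
```

>>> send_rows:
  steps:
    - [0.8, [0, 0, 0], [0, 0, 0]]
    - [0.8, [0, 0, 0], [0, 0, 0]]
    - [0.8, [0, 0, 0], [0, 0, 0]]
    - [0.8, [0, 0, 0], [0, 0, 0]]
    - [0.8, [0, 0, 0], [0, 0, 0]]

```text
clock: 25.32
tool_pos: [0.4932, 0.0994, 0.1029]
orientation: [[0.128, 0.992, 0.002], [0.992, -0.128, 0.0], [0.0, 0.002, -1.0]]
force: [0.7, 0.7, -0.5]
grip_width: 0.0277
grasp_force: 34.9
```

>>> send_rows:
  steps:
    - [0.8, [0, 0, 0.004], [0, 0, 0]]
    - [0.8, [0, 0, 0.003], [0, 0, 0]]
    - [0.8, [0, 0, 0], [0, 0, 0]]
    - [0.8, [0, 0, 0], [0, 0, 0]]

```text
clock: 25.65
tool_pos: [0.494, 0.0994, 0.0997]
orientation: [[0.128, 0.992, 0.005], [0.992, -0.128, 0.0], [0.001, 0.005, -1.0]]
force: [-5.3, -0.4, 18.2]
grip_width: 0.0276
grasp_force: 36.7
```

>>> send_rows:
  steps:
    - [-0.5, [0, 0, 0], [0, 0, 0]]
    - [-0.5, [0, 0, 0], [0, 0, 0]]
    - [-0.5, [0, 0, 0], [0, 0, 0]]
    - [-0.5, [0, 0, 0], [0, 0, 0]]
    - [-0.5, [0, 0, -0.03], [0, 0, 0]]
    - [-0.5, [0, 0, -0.03], [0, 0, 0]]
    - [-0.5, [0, 0, -0.03], [0, 0, 0]]
    - [0.2, [-0.0236, -0.0157, 0], [0, 0, 0]]
    - [0.2, [-0.0236, -0.0157, 0], [0, 0, 0]]
    - [0.2, [-0.0236, -0.0157, 0], [0, 0, 0]]

```text
clock: 26.48
tool_pos: [0.4365, 0.0347, 0.1851]
orientation: [[0.127, 0.992, 0.001], [0.992, -0.127, -0.0], [-0.0, 0.001, -1.0]]
force: [-0.4, -0.4, -0.4]
grip_width: 0.0338
grasp_force: 0.0
```

>>> send_rows:
  steps:
    - [0.2, [0, 0, 0], [0, 0, 0]]
    - [0.2, [0, 0, 0], [0, 0, 0]]

```text
clock: 26.65
tool_pos: [0.4361, 0.0345, 0.1843]
orientation: [[0.13, 0.991, -0.0], [0.991, -0.13, 0.0], [0.0, -0.0, -1.0]]
force: [0.2, 0.5, 0.1]
grip_width: 0.0343
grasp_force: 0.0
```

```bash
python3 - <<'E'
from look import *
s=ctrl.get_state(); print(s["clock"],s["tool_pos"],s["grip_width"])
a=np.radians(-7.7); R=np.array([[np.cos(a),np.sin(a)],[-np.sin(a),np.cos(a)]])
p,d=ctrl.grab_frame("side"); cv2.imwrite("pics/s5.png",p)
P=cloud("side",d).reshape(-1,3);r=(P[:,:2]-[.5645,.018])@R.T
k=(abs(r[:,0]+.08)<.04)&(abs(r[:,1]-.071)<.04)&(P[:,2]>.06)&(P[:,2]<.15)
q=np.c_[r,P[:,2]][k]; print(len(q),np.sort(q[:,2])[-12:])
k=(r[:,0]<-.1)&(r[:,0]>-.15)&(abs(r[:,1])<.025)&(P[:,2]>.02)&(P[:,2]<.04);print("bar",k.sum(),np.percentile(r[k,0],[5,50,95]) if k.any() else 0)
k=(abs(r[:,0]+.082)<.02)&(r[:,1]<-.03)&(r[:,1]>-.1)&(P[:,2]>.04)&(P[:,2]<.052);print("board",k.sum(),np.median(r[k,0]))
E
```

```text
26.65 [0.4361 0.0345 0.1843] 0.03425288890002456
192 [0.0982 0.0982 0.0986 0.0987 0.0987 0.0988 0.099  0.0992 0.0997 0.1
 0.1001 0.1004]
bar 77 [-0.132  -0.1281 -0.1229]
board 109 -0.08149259284894658
```

>>> send_rows:
  steps:
    - [0.2, [-0.008, 0.001, 0], [0, 0, 0]]
    - [0.2, [0, 0, 0.031], [0, 0, 0]]
    - [0.2, [0, 0, 0.031], [0, 0, 0]]
    - [0.2, [0, 0, 0.031], [0, 0, 0]]
    - [0.2, [0, 0, 0.031], [0, 0, 0]]
    - [0.2, [0, 0, 0.031], [0, 0, 0]]
    - [0.2, [0, 0, 0], [0, 0, 0]]
    - [0.2, [0, 0, 0], [0, 0, 0]]
  grip_force: 60

```text
clock: 27.37
tool_pos: [0.4347, 0.0275, 0.0279]
orientation: [[0.127, 0.992, -0.006], [0.992, -0.127, 0.0], [-0.0, -0.006, -1.0]]
force: [-0.4, 0.2, 1.0]
grip_width: 0.0345
grasp_force: 0.0
```

>>> send_rows:
  steps:
    - [0.95, [0, 0, 0], [0, 0, 0]]
    - [0.95, [0, 0, 0], [0, 0, 0]]
    - [0.95, [0, 0, 0], [0, 0, 0]]
    - [0.95, [0, 0, 0], [0, 0, 0]]

```text
clock: 27.7
tool_pos: [0.4391, 0.0269, 0.0326]
orientation: [[0.128, 0.992, 0.005], [0.992, -0.128, -0.0], [0.0, 0.005, -1.0]]
force: [0.1, 0.4, 4.9]
grip_width: 0.0079
grasp_force: 58.8
```

>>> send_rows:
  steps:
    - [0.95, [-0.0047, -0.0021, 0], [0, 0, -1.26]]
    - [0.95, [-0.0047, -0.0021, 0], [0, 0, -1.26]]
    - [0.95, [-0.0047, -0.0021, 0], [0, 0, -1.26]]
    - [0.95, [-0.0047, -0.0021, 0], [0, 0, -1.26]]
    - [0.95, [-0.0047, -0.0021, 0], [0, 0, -1.26]]
    - [0.95, [-0.0047, -0.0021, 0], [0, 0, -1.26]]
    - [0.95, [-0.0047, -0.0021, 0], [0, 0, -1.26]]
    - [0.95, [-0.0047, -0.0021, 0], [0, 0, -1.26]]
    - [0.95, [-0.0047, -0.0021, 0], [0, 0, -1.26]]
    - [0.95, [-0.0047, -0.0021, 0], [0, 0, -1.26]]

```text
clock: 28.53
tool_pos: [0.4176, -0.0186, 0.0326]
orientation: [[-0.094, 0.996, 0.008], [0.996, 0.094, 0.002], [0.001, 0.008, -1.0]]
force: [2.0, 3.1, 3.5]
grip_width: 0.0078
grasp_force: 58.9
```

```bash
python3 - <<'E'
from look import *
p,d,_,_=look(); cv2.imwrite("pics/t6.png",cv2.resize(p[120:300,200:380],None,fx=3.3,fy=3.3,interpolation=cv2.INTER_CUBIC))
s=ctrl.get_state(); o=s["orientation"]; print(s["clock"],s["tool_pos"],"yaw",np.degrees(np.arctan2(o[1,0],o[0,0])),s["grip_width"],s["force"],o[2])
P=cloud("top",d); q=P.reshape(-1,3)
# back rim edge: rim pts z .015-.03, per y bin max x
for y in np.arange(-.09,.1,.02):
    k=(abs(q[:,1]-y)<.004)&(q[:,0]>.58)&(q[:,0]<.66)&(q[:,2]>.012)&(q[:,2]<.03); print(round(y,3),q[k,0].max() if k.any() else None,end="; ")
for x in np.arange(.54,.62,.02):
    k=(abs(q[:,0]-x)<.004)&(abs(q[:,1])<.16)&(q[:,2]>.014)&(q[:,2]<.03); print(round(x,3),q[k,1].min(),q[k,1].max())
E
```

```text
red 89 [ 0.5865 -0.0659  0.0553]
red 92 [0.5788 0.0044 0.0554]
red 83 [0.5743 0.0799 0.0556]
red 89 [0.5017 0.0724 0.0552]
red 96 [ 0.4866 -0.0789  0.0541]
tray centre (527.3513793945312, -0.93487548828125) size (194.18899536132812, 220.80474853515625) yaw 5.414828777313232
28.5833 [ 0.4173 -0.0194  0.0326] yaw 95.37519974508272 0.007741825912194731 [0.8687 2.0838 5.181 ] [ 0.0003  0.0074 -1.    ]
-0.09 0.6355230906876319; -0.07 0.6350676513210518; -0.05 0.634748714132013; -0.03 0.6307433115812662; -0.01 0.6302653589592794; 0.01 0.6276202484314412; 0.03 0.6263946912176845; 0.05 0.6228351890114252; 0.07 0.6223374927362452; 0.09 0.6187555019001594; 0.54 -0.10375651357247774 0.11406429079031467
0.56 -0.14929027837311828 0.11768944824176963
0.58 -0.10041068179467387 0.11824192534660619
0.6 -0.09717859408096448 0.12170628811959003
```

View pics/t6.png

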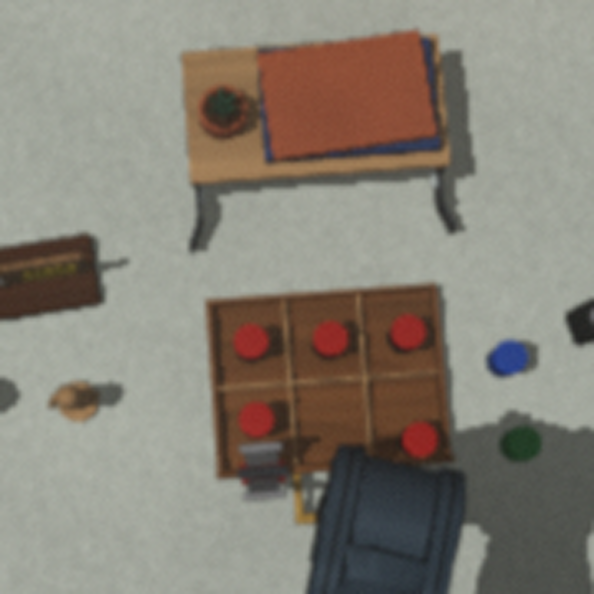

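>>> send_rows:
  steps:
    - [0.95, [-0.0025, 0.004, 0], [0, 0, 0]]
    - [0.95, [-0.0025, 0.008, 0], [0, 0, 0]]
    - [0.95, [0, 0.01, 0], [0, 0, 0]]
    - [0.95, [0, 0.01, 0], [0, 0, 0]]
    - [0.95, [0, 0.01, 0], [0, 0, 0]]
    - [0.95, [0, 0.01, 0], [0, 0, 0]]
    - [0.95, [0, 0.008, 0], [0, 0, 0]]
    - [0.95, [0, 0.004, 0], [0, 0, 0]]
    - [0.95, [0, 0, 0], [0, 0, 0]]

```text
clock: 29.33
tool_pos: [0.4783, -0.019, 0.0322]
orientation: [[-0.091, 0.996, -0.002], [0.996, 0.091, -0.002], [-0.002, -0.002, -1.0]]
force: [-6.2, -0.9, 12.0]
grip_width: 0.0076
grasp_force: 59.9
```

```bash
python3 - <<'E'
from look import *
p,d,_,_=look()
s=ctrl.get_state(); o=s["orientation"]; print(s["clock"],s["tool_pos"],"yaw",np.degrees(np.arctan2(o[1,0],o[0,0])),s["grip_width"],s["force"])
P=cloud("top",d).reshape(-1,3); a=np.radians(5.3); R=np.array([[np.cos(a),np.sin(a)],[-np.sin(a),np.cos(a)]])
r=(P[:,:2]-[.7771,.0217])@R.T
for x in(-.15,-.14,-.13,-.12): 
    k=(abs(r[:,0]-x)<.005)&(abs(r[:,1])<.125)&(P[:,2]>.014)&(P[:,2]<.032); print("tray walls",x,r[k,1].min(),r[k,1].max())
for x in(-.095,-.085,-.075,-.065): 
    k=(abs(r[:,0]-x)<.005)&(abs(r[:,1])<.14)&(P[:,2]>.035)&(P[:,2]<.05); y=r[k,1]; print("cheeks",x,y[y<0].min(),y[y<0].max(),y[y>0].min(),y[y>0].max())
cv2.imwrite("pics/t7.png",cv2.resize(p[150:290,220:360],None,fx=4,fy=4,interpolation=cv2.INTER_CUBIC))
E
```

```text
red 89 [ 0.6461 -0.0656  0.056 ]
red 87 [0.6353 0.0783 0.0558]
red 87 [0.6381 0.005  0.056 ]
red 92 [0.5624 0.0708 0.0556]
red 29 [ 0.5564 -0.0813  0.0549]
tray centre (558.789306640625, -4.8518829345703125) size (254.94122314453125, 221.6973114013672) yaw 5.7979817390441895
29.3833 [ 0.4783 -0.019   0.0322] yaw 95.21355438915157 0.007603564520943933 [-5.3934 -0.2644 11.9378]
tray walls -0.15 -0.10882829246850273 0.10870228530169335
tray walls -0.14 -0.10937274972828555 0.10811490797099067
tray walls -0.13 -0.1098388896725634 0.11006604773417059
tray walls -0.12 -0.10750114202454353 0.10967520937328287
cheeks -0.095 -0.12336148771963015 -0.12023176349492769 0.12296195767263722 0.12317108430186412Traceback (most recent call last):
  File "<stdin>", line 9, in <module>
    return umr_minimum(a, axis, None, out, keepdims, initial, where)
ValueError: zero-size array to reduction operation minimum which has no identity
```

>>> send_rows:
  steps:
    - [0.95, [0, 0.005, -0.0015], [0, 0, 0]]
    - [0.95, [0, 0.01, 0], [0, 0, 0]]
    - [0.95, [0, 0.012, 0], [0, 0, 0]]
    - [0.95, [0, 0.012, 0], [0, 0, 0]]
    - [0.95, [0, 0.012, 0], [0, 0, 0]]
    - [0.95, [0, 0.012, 0], [0, 0, 0]]
    - [0.95, [0, 0.012, 0], [0, 0, 0]]
    - [0.95, [0, 0.012, 0], [0, 0, 0]]
    - [0.95, [0, 0.012, 0], [0, 0, 0]]
    - [0.95, [0, 0.006, 0], [0, 0, 0]]

```text
clock: 30.22
tool_pos: [0.583, -0.0091, 0.0326]
orientation: [[-0.091, 0.996, -0.002], [0.996, 0.091, -0.002], [-0.001, -0.002, -1.0]]
force: [-5.9, -1.2, 8.5]
grip_width: 0.0075
grasp_force: 60.3
```

>>> send_rows:
  steps:
    - [0.95, [0, 0.008, 0], [0, 0, 0]]
    - [0.95, [0, 0.01, 0], [0, 0, 0]]
    - [0.95, [0, 0.01, 0], [0, 0, 0]]
    - [0.95, [0, 0.008, 0], [0, 0, 0]]
    - [0.95, [0, 0.004, 0], [0, 0, 0]]
    - [0.95, [0, 0.003, 0], [0, 0, 0]]
    - [0.95, [0, 0, 0], [0, 0, 0]]

```text
clock: 30.8
tool_pos: [0.6253, -0.0051, 0.0326]
orientation: [[-0.091, 0.996, -0.002], [0.996, 0.091, -0.002], [-0.001, -0.002, -1.0]]
force: [-4.8, -0.3, 6.6]
grip_width: 0.0075
grasp_force: 60.0
```

>>> send_rows:
  steps:
    - [0.95, [0, 0.003, 0], [0, 0, 0]]
    - [0.95, [0, 0.003, 0], [0, 0, 0]]
    - [0.95, [0, 0.002, 0], [0, 0, 0]]
    - [0.95, [0, 0.002, 0], [0, 0, 0]]
    - [0.95, [0, 0, 0], [0, 0, 0]]

```text
clock: 31.22
tool_pos: [0.6348, -0.0042, 0.0326]
orientation: [[-0.091, 0.996, -0.003], [0.996, 0.091, -0.002], [-0.001, -0.003, -1.0]]
force: [-4.9, -0.1, 6.7]
grip_width: 0.0074
grasp_force: 60.0
```

>>> send_rows:
  steps:
    - [0.95, [0, 0.0015, 0], [0, 0, 0]]
    - [0.95, [0, 0.0015, 0], [0, 0, 0]]
    - [0.95, [0, 0.0015, 0], [0, 0, 0]]
    - [0.95, [0, 0.0015, 0], [0, 0, 0]]
    - [0.95, [0, 0, 0], [0, 0, 0]]

```text
clock: 31.63
tool_pos: [0.6372, -0.0041, 0.0326]
orientation: [[-0.09, 0.996, -0.01], [0.996, 0.09, -0.003], [-0.002, -0.01, -1.0]]
force: [-13.1, -1.6, 12.6]
grip_width: 0.0078
grasp_force: 60.7
```

>>> send_rows:
  steps:
    - [0.3, [0, -0.002, 0], [0, 0, 0]]
    - [0.3, [0, 0, 0], [0, 0, 0]]
    - [0.3, [0, 0, 0], [0, 0, 0]]
    - [0.3, [0, 0, 0], [0, 0, 0]]
    - [0.3, [0, 0, -0.02], [0, 0, 0]]
    - [0.3, [0, 0, -0.03], [0, 0, 0]]
    - [0.3, [0, 0, -0.04], [0, 0, 0]]
    - [0.3, [0, 0, -0.04], [0, 0, 0]]
    - [0.3, [-0.005, -0.03, -0.03], [0, 0, 0]]
    - [0.3, [-0.01, -0.035, 0], [0, 0, 0]]

```text
clock: 32.47
tool_pos: [0.5824, -0.0242, 0.1987]
orientation: [[-0.093, 0.996, 0.015], [0.996, 0.093, -0.002], [-0.003, 0.015, -1.0]]
force: [0.1, -1.5, 2.7]
grip_width: 0.0301
grasp_force: 0.0
```

>>> send_rows:
  steps:
    - [0.3, [-0.02, -0.035, 0], [0, 0, 0]]
    - [0.3, [-0.02, -0.035, 0], [0, 0, 0]]
    - [0.3, [-0.02, -0.035, 0], [0, 0, 0]]
    - [0.3, [-0.02, -0.035, 0], [0, 0, 0]]
    - [0.3, [-0.02, -0.035, 0], [0, 0, 0]]
    - [0.3, [-0.02, -0.025, 0], [0, 0, 0]]
    - [0.3, [0, 0, 0], [0, 0, 0]]

```text
clock: 33.05
tool_pos: [0.3858, -0.1649, 0.1908]
orientation: [[-0.085, 0.996, -0.001], [0.996, 0.085, -0.003], [-0.003, -0.001, -1.0]]
force: [1.1, 0.2, 0.0]
grip_width: 0.0299
grasp_force: 0.0
```

```bash
python3 - <<'E'
from look import *
p,d=ctrl.grab_frame("side")
s=ctrl.get_state(); print(s["clock"],s["tool_pos"],s["force"])
a=np.radians(5.3); R=np.array([[np.cos(a),np.sin(a)],[-np.sin(a),np.cos(a)]])
for n in("side","top"):
    if n=="top": look(); p2,d=ctrl.grab_frame("top")
    P=cloud(n,d).reshape(-1,3); r=(P[:,:2]-[.7771,.0217])@R.T
    k=(r[:,0]>-.13)&(r[:,0]<-.07)&(P[:,2]>.04)&(P[:,2]<.052)&(abs(r[:,1]+.03)<.05); print(n,"board x (exp -.097)",k.sum(),np.median(r[k,0]))
    for y in(-.08,.03): 
        j=k&(abs(r[:,1]-y)<.015); print(y,np.median(r[j,0]) if j.any() else None)
    k=(r[:,0]>-.13)&(r[:,0]<-.05)&(P[:,2]>.06)&(P[:,2]<.12)&(abs(r[:,1]-.07)<.04); q=np.c_[r,P[:,2]][k]; print("clip",len(q),q.min(0),q.max(0))
cv2.imwrite("pics/f.png",cv2.resize(p[120:300,210:420],None,fx=3.3,fy=3.3,interpolation=cv2.INTER_CUBIC))
E
```

```text
33.1 [ 0.3878 -0.1636  0.1909] [ 0.5777 -0.0722  1.0627]
side board x (exp -.097) 134 -0.09944087230121212
-0.08 -0.09872747575136051
0.03 -0.09898228822023189
clip 280 [-0.1245  0.0302  0.0606] [-0.05    0.1082  0.1013]
red 40 [0.7169 0.0835 0.0555]
red 81 [ 0.707  -0.0645  0.0553]
tray centre (596.6812133789062, -11.282608032226562) size (307.2423400878906, 220.43670654296875) yaw 11.932048797607422
top board x (exp -.097) 76 -0.09645342694442632
-0.08 -0.09534553813396926
0.03 -0.09694131867669348
clip 151 [-0.1216  0.0332  0.06  ] [-0.0501  0.1091  0.1018]
```

View pics/f.png

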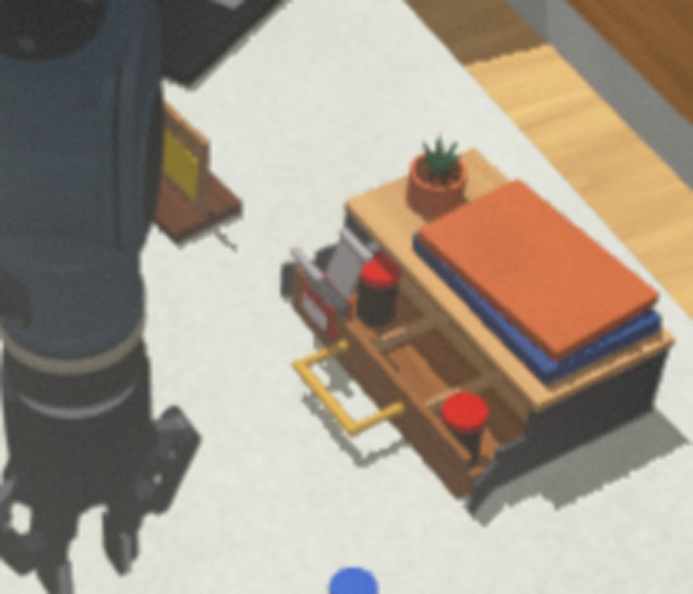

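The tray is home: its board is at organiser x of about -0.097 m, as expected, and the push force rose at the stop. The clip sits on the board, and no can lies outside the tray.

```bash
python3 -c "
from plant import ctrl
print(ctrl.hand_in())"
```

```text
the job is handed in; nothing more can be done
None
```

I put all five red-lidded rolls in the tray, moved the red clip onto its front board, slid the tray home against the stop and handed the job in at about 33 s; the hand-in returned no verdict.

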